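# Stand three brass split bolts in their colour-coded kit holders, tallest last

### The arm

A 6-joint arm with a two-finger parallel gripper is mounted at the origin on the work surface. World frame = base frame: x ahead of the robot, y to its left, z up, the work surface at z = 0. Lengths are in mm, angles in degrees, forces in N, time in s.
With the tool pointing down it reaches from about 300 to 850 mm from the base axis. Payload 4.2 kg.
Tool frame: the origin (TCP) lies on the centre line of the jaws, within the pads' length; the fingertips stand 11 mm ahead of it and the grasp point (between the pads) lies 8 mm behind it; z points along the fingers, y is the direction in which the jaws open and shut (so a half turn about z gives the same grasp; the last joint's range is limited). The gripper opens to 91 mm and grips with 3 to 60 N. Pads are 32 mm wide; open, the fingers measure 118 mm over their backs; the gripper's body (76 mm by 178 mm) begins 60 mm behind the grasp point.
Start: joints at [-1.146, 18.312, 89.639, -0, 72.044, -1.146], TCP at [575.018, 0, 192.376] pointing down, gripper open.
Joint ranges: [-177.97, 177.97], [-48.28, 115.42], [12.27, 149.76], [-77.06, 257.06], [2.81, 150.46], [-146.56, 146.56]. Speed limits (degrees/s): [147.25, 147.25, 180, 180, 180, 180].

### API

Orientations are given as [roll, pitch, yaw] about the fixed x, y, z axes, in that order (R = Rz(yaw) Ry(pitch) Rx(roll)).
In Python, from workcell import env, grab_frame gives the robot as it stands. The module is installed in compiled form; this text tells all that it offers.
- The arm moves only by the tool arm_command, never from a script. Its argument "series" is one flat list of numbers, 6 for each row, row after row: the shift along the world's x, y, z each as a share of 400 mm, from -1 to 1, then the turn, a rotation vector about the world's x, y, z each as a share of 45 degrees, from -1 to 1. A call has 1 to 20 rows; each row shifts and turns the commanded pose from where the row before left it; what a row does not reach is not made up. A row lasts 1/12 s, in which the tool goes at most 41.7 mm and 7.16 degrees, less where a joint would pass 70% of its speed; a pose out of reach is approached as far as the arm can. A call with a number of a shift or a turn outside -1 to 1 is refused whole. A call with a gripper value outside its range is refused whole. "hand" is the opening, from 0 (shut) to 1 (fully open), set as the call begins (left out, the last holds). The fingers move at their own pace and stop on an object; "newtons" is the grip in N (left out, the last holds). Time passes only in rows, so rows that do not move let the fingers close. It gives the time, the measured TCP pose, the force and the opening at its end, in the units of the state.
- env.state(): the state, without advancing time (a new reading comes with each control period).
- grab_frame(name): name is "scene" or "side" or "wrist"; returns a dict with "frame" (400x640x3 uint8, red, green, blue), "intrinsics" (3x3 intrinsics, pixels), "k1" (the pictures are not rectified: a ray, as slopes to the right and down, at radius r is drawn at 1 + k1 r^2 times it, then the intrinsics apply), "R" (3x3) and "t" (3): a world point X has camera coordinates R X + t; the wrist camera has in their place "tool_from_camera" (4x4, takes a point from camera to tool coordinates, whose origin is the TCP and whose axes are the flange's). Camera axes: x right, y down, z forward; pixel columns grow to the right and rows downward; lengths in mm; the calibration is good to about 2 mm. A picture is of the moment at which its call begins: read the wrist's pose just before it. There is no depth.
- env.job_done(): hands the job in, once; it reports no verdict.
The state is a dict: "time_s": time; "qpos": joint angles; "qvel": joint speeds; "effort": joint torques, N m; "ee_pos": TCP position; "ee_rot": TCP orientation; "force": force on the tool from outside, world axes, zero at the start; "torque": the same for the moment, N m; "gripper_width": finger opening in mm.
Only numpy, scipy, OpenCV 4.12 (cv2) and the standard library are available. Lean on these libraries where they do the work, as an engineer would, in place of code of your own. Each camera call takes 0.05 s, during which the arm holds its last target.

### The job

Load the kit board with the three brass split bolts, one at a time from the shortest to the tallest: the short one in the yellow holder, then the medium one in the blue holder, and last the long one in the green holder. Set each down without dropping it, so that it ends standing upright on its head, flat on the floor of its holder, and let go. Leave the grey couplings, the red tester pen and the junction box standing or lying where they are.

Things in the scene. Friction and masses are not known exactly. Their poses are not given: they have to be found in the camera images.
- bolt_short: Short brass split bolt, loose, standing upright on its hexagonal head in the aluminium tray: 40 mm tall; head from 0 to 9 mm, and hexagonal nut from 20 to 35 mm above its underside, both 24 mm across flats (28 mm across corners) with their flats in line; round split shank 16 mm thick shows between them and above the nut. Grip it by the nut. Origin: centre of the underside of the head; z up along the shank; flats face the x axis and every 60 degrees from it.
- bolt_medium: Medium brass split bolt, loose, standing upright on its hexagonal head in the aluminium tray: 58 mm tall; head from 0 to 11 mm, and hexagonal nut from 34 to 51 mm above its underside, both 30 mm across flats (35 mm across corners) with their flats in line; round split shank 21 mm thick shows between them and above the nut. Grip it by the nut. Origin: centre of the underside of the head; z up along the shank; flats face the x axis and every 60 degrees from it.
- bolt_long: Long brass split bolt, loose, standing upright on its hexagonal head in the aluminium tray: 76 mm tall; head from 0 to 13 mm, and hexagonal nut from 48 to 67 mm above its underside, both 36 mm across flats (42 mm across corners) with their flats in line; round split shank 26 mm thick shows between them and above the nut. Grip it by the nut. Origin: centre of the underside of the head; z up along the shank; flats face the x axis and every 60 degrees from it.
- holder_yellow: Yellow plastic holder for the short bolt: fixed square shallow cup, inside 46 x 46 mm, outside 54 x 54 mm, floor 4 mm thick, rim 12 mm above its underside. Origin: centre of its underside, which lies 8 mm above the bench on a fixed plywood board; z up, x and y along its sides. The three holders stand in a row about 86 mm apart, in any colour order.
- holder_blue: Blue plastic holder for the medium bolt: fixed square shallow cup, inside 52 x 52 mm, outside 60 x 60 mm, floor 4 mm thick, rim 12 mm above its underside. Origin: centre of its underside, which lies 8 mm above the bench on a fixed plywood board; z up, x and y along its sides. The three holders stand in a row about 86 mm apart, in any colour order.
- holder_green: Green plastic holder for the long bolt: fixed square shallow cup, inside 58 x 58 mm, outside 66 x 66 mm, floor 4 mm thick, rim 12 mm above its underside. Origin: centre of its underside, which lies 8 mm above the bench on a fixed plywood board; z up, x and y along its sides. The three holders stand in a row about 86 mm apart, in any colour order.
- coupling_a: First grey PVC conduit coupling, bystander: plain open tube 34 mm across, 50 mm tall, 50 g, loose, standing upright among the bolts in the tray; it tips easily. Origin: centre of its underside, z up.
- coupling_b: Second grey PVC conduit coupling, bystander: plain open tube 34 mm across, 50 mm tall, 50 g, loose, standing upright among the bolts in the tray; it tips easily. Origin: centre of its underside, z up.
- tester_pen: Red voltage tester pen with black and white nose, bystander: loose, lying across the tray behind the bolts, 130 mm long, 16 mm thick. Origin: middle of its underside; x along the pen to the nose.
- junction_box: Octagonal steel junction box, bystander: loose on the bench beyond the holders, 90 mm across, 38 mm tall, open side up. Origin: centre of its underside. (The fixed tray has a floor 3 mm above the bench, 16 mm rims, and at its far end a closed compartment whose clamp lever reaches 100 mm high; none of this is to be touched.)
Not all that is in view belongs to the job. What is shaped like the bolt_short but pink is not meant.

How it is judged (in metres and radians):
On the way, in this order (a step that is already met when the one before it is completed fails the run):
1. the short bolt stands released in the yellow holder (horizontal distance between bolt_short and holder_yellow below 0.016 m and z of bolt_short in the frame of holder_yellow between 0.001 and 0.008 m and angle between bolt_short's own z axis and vertical below 0.12 rad and contact force between bolt_short and the fingers below 0.3 N and linear speed of bolt_short below 0.03 m/s), for 0.2 s.
2. then the medium bolt stands released in the blue holder, the short one still in place (horizontal distance between bolt_short and holder_yellow below 0.016 m and z of bolt_short in the frame of holder_yellow between 0.001 and 0.008 m and angle between each of bolt_short, bolt_medium's own z axis and vertical below 0.12 rad and horizontal distance between bolt_medium and holder_blue below 0.016 m and z of bolt_medium in the frame of holder_blue between 0.001 and 0.008 m and contact force between bolt_medium and the fingers below 0.3 N and linear speed of bolt_medium below 0.03 m/s), for 0.2 s.
3. last, the long bolt stands released in the green holder, the other two still in place (horizontal distance between bolt_short and holder_yellow below 0.016 m and z of bolt_short in the frame of holder_yellow between 0.001 and 0.008 m and angle between each of bolt_short, bolt_medium, bolt_long's own z axis and vertical below 0.12 rad and horizontal distance between bolt_medium and holder_blue below 0.016 m and z of bolt_medium in the frame of holder_blue between 0.001 and 0.008 m and horizontal distance between bolt_long and holder_green below 0.016 m and z of bolt_long in the frame of holder_green between 0.001 and 0.008 m and contact force between bolt_long and the fingers below 0.3 N and linear speed of bolt_long below 0.03 m/s), for 0.2 s.
At the end, for the whole second after the job is handed in: Each bolt stands upright (within 0.12 rad) on the floor of its own holder (underside within 4 mm of the floor's height, axis within 16 mm of the holder's centre, which is anywhere inside its rim), released and at rest: short in yellow, medium in blue, long in green, placed in that order (all of step 3 and contact force between each of bolt_short, bolt_medium and the fingers below 0.3 N and linear speed of each of bolt_short, bolt_medium below 0.03 m/s); the robot touches nothing.
It fails at once if a grey coupling is shifted more than 20 mm or tipped over ((distance of coupling_a from where it was at the start of the episode above 0.02 m or angle between coupling_a's own z axis and vertical above 0.4 rad) or (distance of coupling_b from where it was at the start of the episode above 0.02 m or angle between coupling_b's own z axis and vertical above 0.4 rad)).
It fails at once if the tester pen is shifted more than 20 mm or tipped (distance of tester_pen from where it was at the start of the episode above 0.02 m or angle between tester_pen's own z axis and vertical above 0.4 rad).
It fails at once if the junction box is shifted more than 20 mm or tipped (distance of junction_box from where it was at the start of the episode above 0.02 m or angle between junction_box's own z axis and vertical above 0.4 rad).
It fails at once if a bolt is dropped (faster than 0.5 m/s just above its holder's floor) ((horizontal distance between bolt_short and holder_yellow below 0.025 m and z of bolt_short in the frame of holder_yellow below 0.03 m and linear speed of bolt_short above 0.5 m/s) or (horizontal distance between bolt_medium and holder_blue below 0.025 m and z of bolt_medium in the frame of holder_blue below 0.03 m and linear speed of bolt_medium above 0.5 m/s) or (horizontal distance between bolt_long and holder_green below 0.025 m and z of bolt_long in the frame of holder_green below 0.03 m and linear speed of bolt_long above 0.5 m/s)).
It also fails if it takes over 93 s, if anything falls off the work surface, if the arm or the gripper's body presses on something with over 40 N, if the wrist force passes 120 N, or if a joint passes its speed limit or range.

## Working session

There is one attempt and no reset: what is moved stays moved. The work goes in short steps, Python scripts to look and compute and a tool call to move; the robot and the scene stay as the last step left them, time stands still between calls to the robot, and variables do not carry over. Pictures are saved under pics/ and viewed, and the job is handed in when it is done.

Besides the shell and the picture viewer there is one more tool, called after "Call:" as name(argument=value, ...), one argument or row to a line, values as JSON. arm_command: Moves the arm, as the interface text tells. Shift numbers are shares of 400 mm and turn numbers shares of 45 degrees, none past 1 either way. Its arguments: {"type":"object","properties":{"series":{"type":"array"},"hand":{"type":"number"},"newtons":{"type":"number"}},"required":["series"]}

```bash
mkdir -p pics
cat > h.py <<'E'
import numpy as np, cv2
from workcell import env, grab_frame
def grab(n,f):
    st=env.state(); d=grab_frame(n); cv2.imwrite(f,cv2.cvtColor(d['frame'],cv2.COLOR_RGB2BGR))
    import pickle; d=dict(d); d['st']=st; pickle.dump(d,open(f[:-4]+'.pkl','wb')); return d
E
python3 - <<'E'
from h import *
for n in ['scene','side','wrist']:
    d=grab(n,f'pics/{n}0.png'); print({k:(v if k not in('frame','st') else 0) for k,v in d.items()})
print(env.state())
E
```

```text
{'frame': 0, 'intrinsics': array([[374.70875569,   0.        , 326.33573391],
       [  0.        , 374.70875569, 193.38464174],
       [  0.        ,   0.        ,   1.        ]]), 'k1': -0.01866698712186011, 'R': array([[ 0.8719274 ,  0.48946152,  0.01303964],
       [ 0.37217402, -0.64521603, -0.66722018],
       [-0.31816522,  0.58662057, -0.7447464 ]]), 't': array([-500.36798875, -239.0972444 , 1127.93849283]), 'st': 0}
{'frame': 0, 'intrinsics': array([[516.6410187 ,   0.        , 325.05586743],
       [  0.        , 516.6410187 , 201.38968412],
       [  0.        ,   0.        ,   1.        ]]), 'k1': -0.04971138732517733, 'R': array([[ 0.81693359, -0.57670109, -0.00594671],
       [-0.30073631, -0.4171685 , -0.85762936],
       [ 0.492115  ,  0.70241462, -0.51423391]]), 't': array([-501.53334454,  173.69618658, 1002.53418143]), 'st': 0}
{'frame': 0, 'intrinsics': array([[285.59343547,   0.        , 326.63800167],
       [  0.        , 285.59343547, 198.71332648],
       [  0.        ,   0.        ,   1.        ]]), 'k1': -0.008964864250634972, 'tool_from_camera': array([[-1.
[... 300 characters left out ...]
0,
         1.00000000e+00]]), 'st': 0}
{'time_s': 0.15, 'qpos': array([-1.14589152e+00,  1.83430694e+01,  8.96905646e+01,  5.36150694e-04,
        7.20433511e+01, -1.14626505e+00]), 'qvel': array([ 0.09440298, -0.12401   , -0.26964639, -0.01591419,  0.02255392,
        0.05744004]), 'effort': array([-5.72294630e-04, -4.12774551e+01, -2.32154489e+01,  7.26667210e-02,
        4.33494255e-02, -9.00343002e-05]), 'ee_pos': array([5.74591725e+02, 1.23556680e-02, 1.91713557e+02]), 'ee_rot': array([-1.79923040e+02, -2.04978076e-03,  9.00002065e+01]), 'force': array([-0.27503782,  0.02703888,  0.13672806]), 'torque': array([ 0.0017956 , -0.02621981,  0.00993323]), 'gripper_width': 91.22685725068963}
```

View pics/scene0.png

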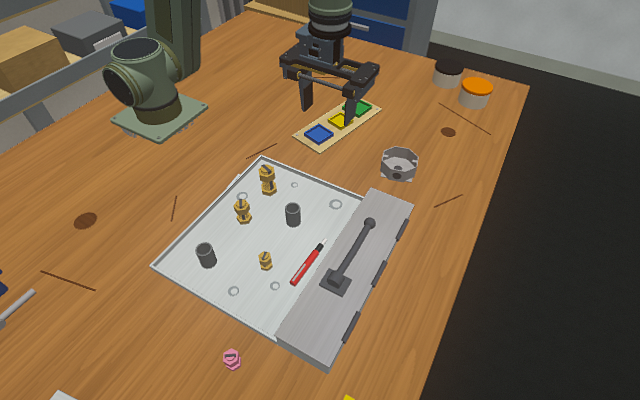

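View pics/side0.png

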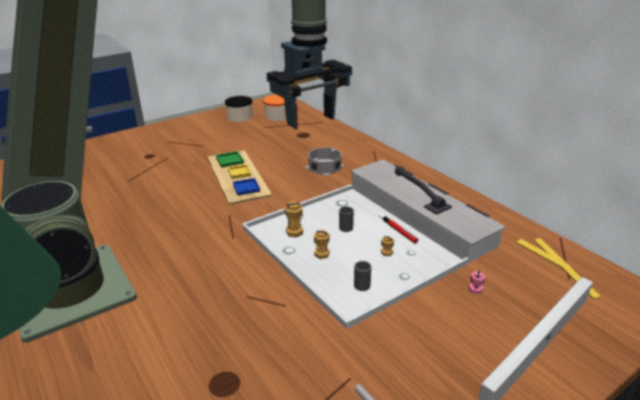

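View pics/wrist0.png

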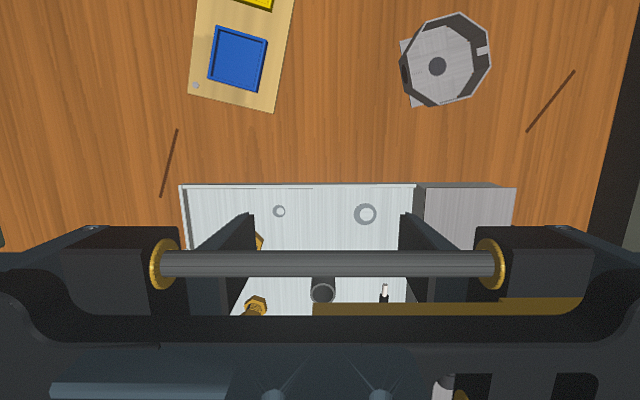

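The scene view shows the long bolt at about (267,180), medium (243,210) and short (265,260). Couplings are at (293,214) and (206,255), and the pen is at (307,264). The holders sit under the gripper at blue (319,133), yellow (340,120) and green (357,107). The side view shows the same layout, and the pink decoy lies outside the tray.

```bash
cat >> h.py <<'E'
import pickle
def load(f): return pickle.load(open(f,'rb'))
def rot(e):
    from scipy.spatial.transform import Rotation as Ro
    return Ro.from_euler('xyz',e,degrees=True).as_matrix()
def campose(d):
    if 'R' in d: R=d['R'].T; return R,-R@d['t']
    T=d['tool_from_camera']; Rt=rot(d['st']['ee_rot']); return Rt@T[:3,:3], Rt@T[:3,3]+d['st']['ee_pos']
def ray(d,uv):
    K=d['intrinsics']; dist=np.array([d['k1'],0,0,0])
    p=cv2.undistortPoints(np.array([[uv]],float),K,dist)[0,0]
    R,c=campose(d); return c,R@np.array([p[0],p[1],1])
def onz(d,uv,z):
    c,v=ray(d,uv); return c+v*(z-c[2])/v[2]
def tri(d1,p1,d2,p2):
    c1,v1=ray(d1,p1);c2,v2=ray(d2,p2)
    A=np.stack([v1,-v2],1); s=np.linalg.lstsq(A,c2-c1,rcond=None)[0]
    a=c1+v1*s[0];b=c2+v2*s[1]; return (a+b)/2,np.linalg.norm(a-b)
def proj(d,X):
    R,c=campose(d); q=R.T@(np.array(X)-c); return cv2.projectPoints(q[None],np.zeros(3),np.zeros(3),d['intrinsics'],np.array([d['k1'],0,0,0]))[0][0,0]
def crop(d,x0,y0,x1,y1,s,f):
    im=cv2.cvtColor(d['frame'],cv2.COLOR_RGB2BGR)[y0:y1,x0:x1]
    cv2.imwrite(f,cv2.resize(im,None,fx=s,fy=s,interpolation=cv2.INTER_CUBIC))
def blobs(d,lo,hi,amin=15):
    hsv=cv2.cvtColor(d['frame'],cv2.COLOR_RGB2HSV); m=cv2.inRange(hsv,np.array(lo),np.array(hi))
    n,l,s,c=cv2.connectedComponentsWithStats(m)
    return [(s[i].tolist(),c[i].round(1).tolist()) for i in range(1,n) if s[i][4]>=amin],m
E
python3 - <<'E'
from h import *
a=load('pics/scene0.pkl');b=load('pics/side0.pkl')
crop(a,140,140,340,290,4,'pics/sc1.png');crop(b,240,140,440,290,4,'pics/sd1.png')
P={'long':((267,180),(294,219)),'med':((243,210),(321.5,244)),'short':((265,260.5),(387,245.5)),'cA':((293,214),(346,218)),'cB':((206,255),(362,276)),'yellow':(None,(240,172)),'blue':((319,133),(246,186)),'green':(None,(231,159)),'box':((399,165),(324,161)),'pen':((307,264),(400,229))}
for k,(p,q) in P.items():
    if p: print(k,tri(a,p,b,q))
for k in ['yellow','blue','green']: print(k,onz(b,P[k][1],20))
for n,d in (('sc',a),('sd',b)):
  for c,(lo,hi) in dict(brass=((12,90,40),(24,255,220)),yel=((25,120,80),(33,255,255)),blue=((105,120,60),(125,255,255)),green=((50,120,40),(85,255,255))).items():
    print(n,c,[x for x in blobs(d,lo,hi)[0] if x[0][4]<800])
E
```

```text
long (array([463.65361912, -94.42280123,  40.07470046]), np.float64(0.7253227324228687))
med (array([ 466.76971415, -193.82776599,   30.75155032]), np.float64(3.532634132425281))
short (array([ 581.83922072, -271.57585098,   22.46849564]), np.float64(0.3792879357798011))
cA (array([ 569.26249007, -145.22648067,   30.06604552]), np.float64(0.45724316958495026))
cB (array([ 471.92057808, -323.93620196,   27.68800624]), np.float64(1.233884546301076))
blue (array([467.69655023, 146.40579681,  14.37250506]), np.float64(1.7866975241721996))
box (array([711.23237551, 141.28063089,  14.65466755]), np.float64(3.037791371042801))
pen (array([ 657.14727918, -230.43058015,   11.98061794]), np.float64(0.09689750682552123))
yellow [486.00703335 213.55007069  20.        ]
blue [463.04281148 135.47730388  20.        ]
green [501.67328093 299.2139913   20.        ]
sc brass [([0, 0, 58, 23, 144], [27.0, 10.4]), ([125, 26, 11, 9, 50], [129.2, 29.9]), ([291, 63, 58, 24, 368], [322.9, 75.2]), ([0, 65, 106, 59, 182], [50.5, 95.1]), ([342, 65, 16, 7, 56], [349.6, 67.5]), ([296, 71, 6, 9, 26], [297.8, 74.6
[... 268 characters left out ...]
2, 17, 18, 170], [337.3, 119.9]), ([344, 395, 11, 5, 35], [347.8, 397.6])]
sc blue [([352, 0, 58, 20, 777], [384.2, 6.9]), ([304, 124, 29, 21, 304], [318.4, 133.6]), ([0, 282, 7, 14, 25], [3.2, 289.0])]
sc green [([355, 100, 17, 17, 159], [361.7, 107.9])]
sd brass [([291, 76, 27, 10, 88], [303.6, 80.1]), ([335, 78, 4, 7, 17], [336.8, 81.3]), ([0, 159, 5, 47, 138], [1.2, 178.6]), ([315, 231, 14, 27, 308], [321.3, 244.1]), ([382, 237, 11, 18, 170], [386.9, 245.5])]
sd yel [([227, 163, 17, 5, 21], [234.5, 164.9])]
sd blue [([0, 89, 9, 38, 229], [3.1, 106.3]), ([87, 108, 49, 29, 782], [110.8, 121.4]), ([234, 179, 25, 15, 275], [245.8, 186.2])]
sd green [([217, 152, 26, 14, 250], [229.3, 158.6])]
```

```bash
ls pics
```

```text
sc1.png
scene0.pkl
scene0.png
sd1.png
side0.pkl
side0.png
wrist0.pkl
wrist0.png
```

View pics/sc1.png

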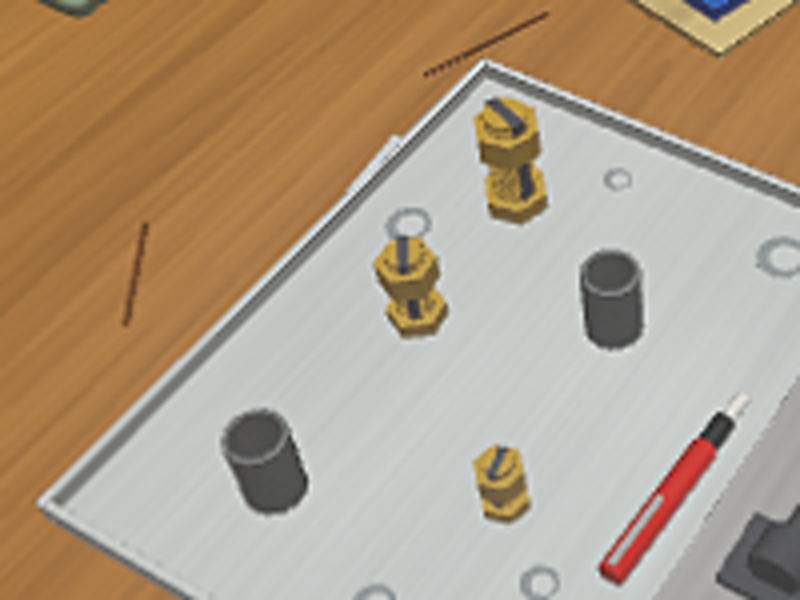

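View pics/sd1.png

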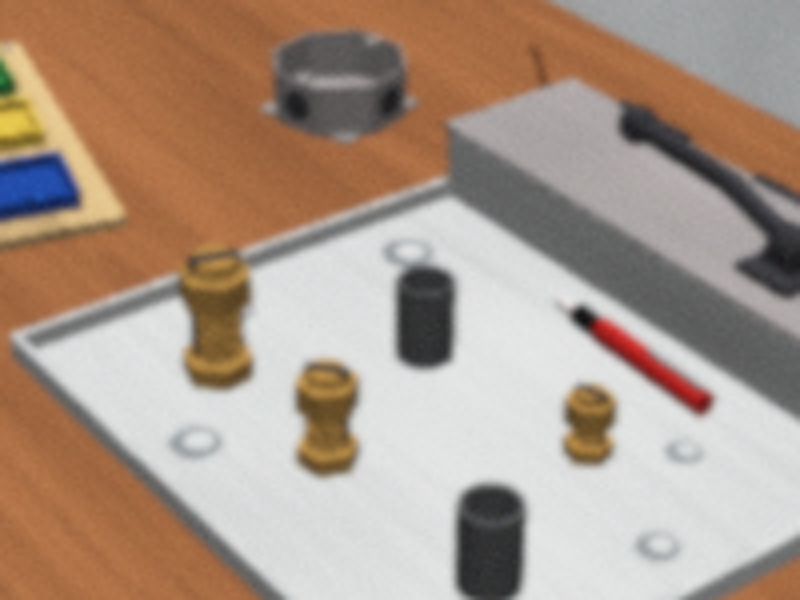

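The bolts and bystanders sit well apart, and triangulated heights agree with their sizes. Next I move the wrist camera over the tray for a finer look.

Call:
arm_command(
  series=[-0.01, -0.095, 0, 0, 0, 0, -0.01, -0.095, 0, 0, 0, 0, -0.01, -0.095, 0, 0, 0, 0, -0.01, -0.095, 0, 0, 0, 0, -0.01, -0.095, 0, 0, 0, 0, -0.01, -0.095, 0, 0, 0, 0, -0.01, -0.095, 0, 0, 0, 0, -0.01, -0.095, 0, 0, 0, 0, 0, 0, 0, 0, 0, 0, 0, 0, 0, 0, 0, 0, 0, 0, 0, 0, 0, 0, 0, 0, 0, 0, 0, 0],
  hand=1,
  newtons=25,
)

```text
time_s: 1.15
ee_pos: [543.1, -302.7, 192.2]
ee_rot: [-180.0, -0.0, 90.1]
force: [-0.4, 0.4, 0.8]
gripper_width: 91.4
```

Run:
```python
from h import *
d=grab('wrist','pics/w1.png'); s=d['st']; print(s['ee_pos'],s['ee_rot'],s['qpos'],s['qvel'])
d=grab('scene','pics/s1.png');d=grab('side','pics/sd2.png');
```

```text
[ 543.08563151 -302.69067789  192.22303881] [-1.79981521e+02 -4.48429851e-02  9.00645351e+01] [-3.02099923e+01  2.25861106e+01  8.31321545e+01  3.05481188e-02
  7.43203029e+01 -3.02828004e+01] [ 0.70780694 -0.32256522 -0.00790008 -0.1313959  -0.02050832 -0.13013073]
```

View pics/w1.png

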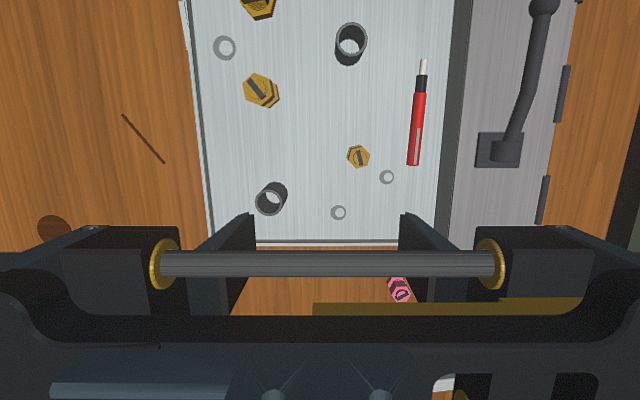

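View pics/s1.png

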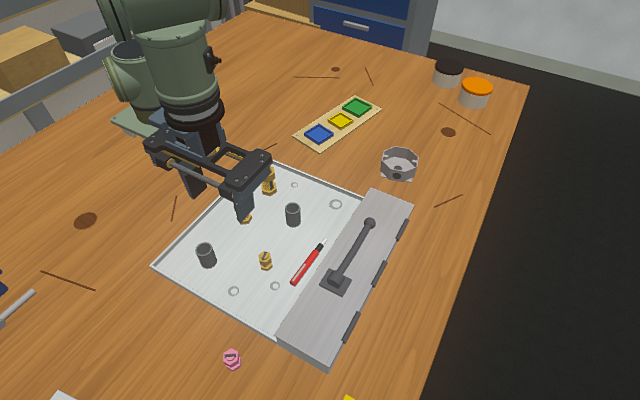

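The wrist view shows the short bolt at (359,156), medium at (261,89), the long bolt's edge at (258,5), couplings at (271,198) and (351,42), and the pen at x≈418. The holders are now clear in the scene view.

Run:
```python
from h import *
w=load('pics/w1.pkl');a=load('pics/s1.pkl');b=load('pics/sd2.pkl')
crop(w,329,130,389,182,10,'pics/c_short.png');crop(w,225,60,295,120,10,'pics/c_med.png')
from scipy.spatial import ConvexHull
for n,d in (('sc',a),('sd',b)):
  for c,(lo,hi) in dict(yel=((22,150,80),(33,255,255)),blue=((105,120,40),(125,255,255)),green=((50,120,30),(85,255,255))).items():
    hsv=cv2.cvtColor(d['frame'],cv2.COLOR_RGB2HSV); m=cv2.inRange(hsv,np.array(lo),np.array(hi))
    z=np.zeros_like(m)
    if n=='sc': z[90:160,290:390]=1
    else: z[145:200,205:275]=1
    m=m*z
    cs,_=cv2.findContours(m,cv2.RETR_EXTERNAL,cv2.CHAIN_APPROX_NONE); k=max(cs,key=cv2.contourArea)[:,0]
    P=np.array([onz(d,p+0.0,20)[:2] for p in k],np.float32)
    print(n,c,cv2.minAreaRect(P))
for nm,uv,z in (('short',(359,156),43),('med',(260,88),61),('penT',(422,60),11),('penB',(413,163),11),('cB',(271,198),28),('cA',(351,42),28)): print(nm,onz(w,uv,z))
```

```text
sc yel ((493.6885070800781, 223.05654907226562), (63.40804672241211, 63.3756217956543), 73.2470474243164)
sc blue ((469.8619384765625, 139.51976013183594), (63.998966217041016, 64.87969207763672), 73.63334655761719)
sc green ((506.34332275390625, 306.9466857910156), (73.79403686523438, 69.8779296875), 77.55313873291016)
sd yel ((487.0758972167969, 223.39898681640625), (69.54507446289062, 52.311676025390625), 71.5475082397461)
sd blue ((462.5817565917969, 135.423095703125), (65.43057250976562, 56.05276107788086), 74.39363098144531)
sd green ((499.8073425292969, 305.0826416015625), (72.82244110107422, 61.57579040527344), 76.60904693603516)
short [ 581.83550116 -268.83765681   43.        ]
med [ 472.03500642 -194.81734537   61.        ]
penT [ 658.18771616 -156.78598866   11.        ]
penB [ 656.57926339 -281.16051067   11.        ]
cB [ 471.48031877 -324.40079104   28.        ]
cA [ 570.7900597  -141.65613329   28.        ]
```

View pics/c_short.png

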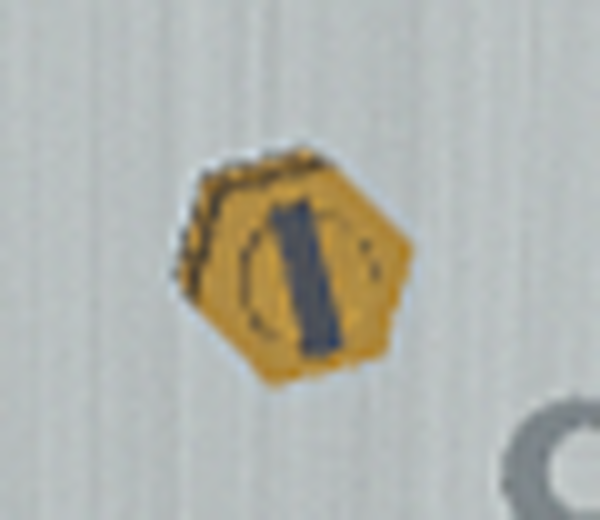

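View pics/c_med.png

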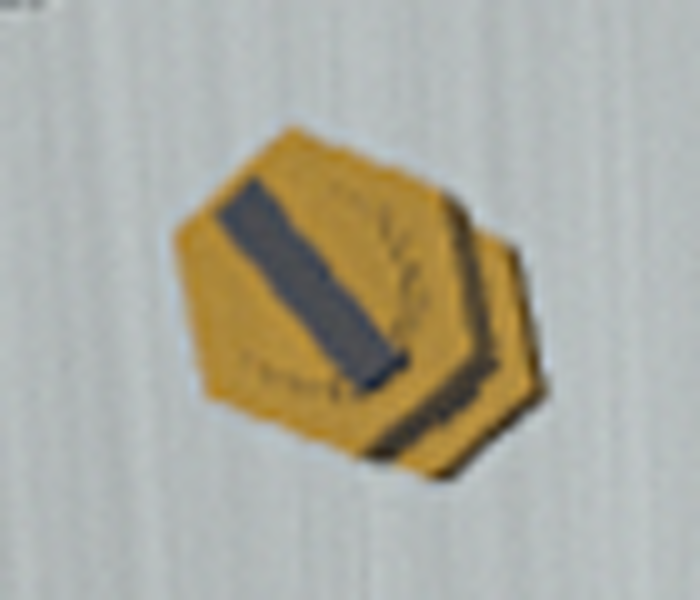

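```bash
cat >> h.py <<'E'
def hexfit(d,corn,off,s,z):
    P=np.array([onz(d,(c[0]/s+off[0]-.5+.5/s*1,c[1]/s+off[1]-.5),z)[:2] for c in corn])
    c=P.mean(0); v=P-c; r=np.hypot(*v.T); a=np.angle(np.mean(np.exp(6j*np.arctan2(v[:,1],v[:,0]))))/6
    print('centre',c.round(1),'radius',r.round(1),'corner angle',np.degrees(a).round(1),'flat normals',((np.degrees(a)+30+60*np.arange(3)+30)%180).round(1)-30)
E
python3 - <<'E'
from h import *
w=load('pics/w1.pkl')
hexfit(w,[(193,298),(220,190),(325,163),(412,245),(385,355),(275,385)],(329,130),10,38)
hexfit(w,[(295,128),(445,190),(480,350),(365,455),(208,395),(175,235)],(225,60),10,54)
E
```

```text
centre [ 582.1 -270.3] radius [13.4 14.2 13.4 13.7 14.4 13.9] corner angle 16.2 flat normals [ 46.2 106.2 -13.8]
centre [ 467.6 -194.8] radius [17.  16.9 17.4 17.1 17.4 17.4] corner angle -20.8 flat normals [  9.2  69.2 129.2]
```

The short bolt is at (582,-270), where the hexagon fit and triangulation agree. I use the 106° (=-74°) flats, which keeps the gripper body away from the clamp lever.

Call:
arm_command(
  series=[0.009, 0.0075, 0, 0, 0, -0.149, 0.009, 0.0075, 0, 0, 0, -0.149, 0.009, 0.0075, 0, 0, 0, -0.149, 0.009, 0.0075, 0, 0, 0, -0.149, 0.009, 0.0075, 0, 0, 0, -0.149, 0.009, 0.0075, 0, 0, 0, -0.149, 0.009, 0.0075, 0, 0, 0, -0.149, 0.009, 0.0075, 0, 0, 0, -0.149, 0.009, 0.0075, 0, 0, 0, -0.149, 0.009, 0.0075, 0, 0, 0, -0.149, 0.0075, 0.0075, 0, 0, 0, -0.149, 0, 0, -0.05, 0, 0, 0, 0, 0, -0.05, 0, 0, 0, 0, 0, -0.05, 0, 0, 0, 0, 0, -0.05, 0, 0, 0, 0, 0, 0, 0, 0, 0, 0, 0, 0, 0, 0, 0, 0, 0, 0, 0, 0, 0],
  hand=0.58,
)

```text
time_s: 2.8
ee_pos: [582.9, -270.9, 113.7]
ee_rot: [179.9, -0.1, 16.3]
force: [0.6, 0.4, -0.2]
gripper_width: 52.7
```

Run:
```python
from h import *
d=grab('wrist','pics/w2.png'); s=d['st']; print(s['ee_pos'],s['ee_rot'],s['qpos'])
```

```text
[ 582.93208187 -270.87189871  113.73749205] [ 1.79914599e+02 -9.04385018e-02  1.62873734e+01] [-2.59467073e+01  2.73963302e+01  8.69283288e+01 -2.68237134e-03
  6.55509770e+01  4.77670943e+01]
```

View pics/w2.png

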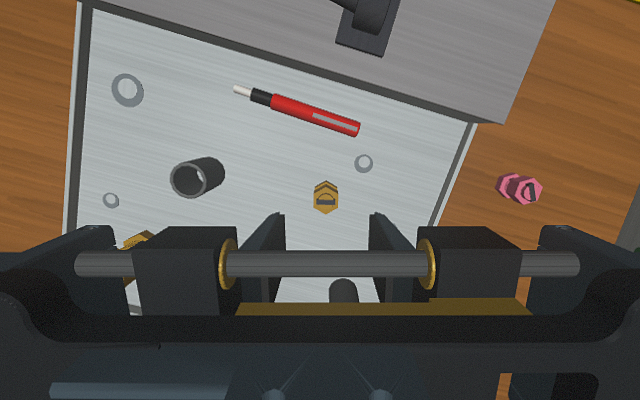

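The short bolt shows at (326,197), centred between the fingers. I check its position and how the flats line up.

Run:
```python
from h import *
w=load('pics/w2.pkl'); crop(w,296,165,356,220,10,'pics/c2.png'); print(onz(w,(326,201),43),proj(w,(582.1,-270.3,38)))
```

```text
[ 583.01571216 -271.12908507   43.        ] [324.91505243 200.33550529]
```

View pics/c2.png

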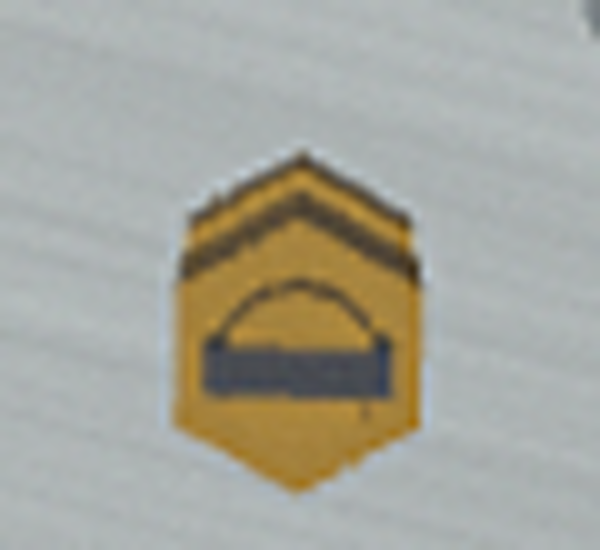

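Flats are lined up with the pads and the bolt is centred. I descend to TCP z≈27 and grip.

Call:
arm_command(
  series=[0, 0, -0.04, 0, 0, 0, 0, 0, -0.04, 0, 0, 0, 0, 0, -0.04, 0, 0, 0, 0, 0, -0.04, 0, 0, 0, 0, 0, -0.03, 0, 0, 0, 0, 0, -0.0235, 0, 0, 0, 0, 0, 0, 0, 0, 0, 0, 0, 0, 0, 0, 0, 0, 0, 0, 0, 0, 0],
)

```text
time_s: 3.6
ee_pos: [582.9, -271.4, 28.1]
ee_rot: [179.9, -0.1, 16.2]
force: [-0.9, -0.1, -0.0]
gripper_width: 52.6
```

Call:
arm_command(
  series=[0, 0, 0, 0, 0, 0, 0, 0, 0, 0, 0, 0, 0, 0, 0, 0, 0, 0, 0, 0, 0, 0, 0, 0, 0, 0, 0, 0, 0, 0, 0, 0, 0, 0, 0, 0, 0, 0, 0, 0, 0, 0, 0, 0, 0, 0, 0, 0, 0, 0, 0, 0, 0, 0, 0, 0, 0, 0, 0, 0],
  hand=0,
  newtons=25,
)

```text
time_s: 4.43
ee_pos: [582.0, -271.0, 26.9]
ee_rot: [180.0, 0.0, 16.2]
force: [-0.6, 0.1, 0.6]
gripper_width: 0.2
```

The jaws shut to 0.2 mm, so the grip missed. I look before doing anything else.

Run:
```python
from h import *
for n in ['wrist','scene','side']: d=grab(n,f'pics/{n}3.png')
crop(load('pics/scene3.pkl'),200,190,340,300,5,'pics/sc3.png');crop(load('pics/side3.pkl'),320,190,440,290,6,'pics/sd3.png')
```

```text
(no output)
```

View pics/sc3.png

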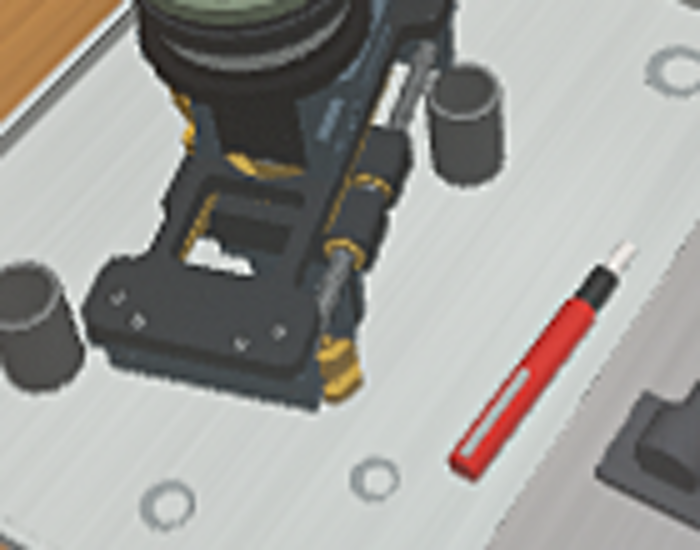

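View pics/sd3.png

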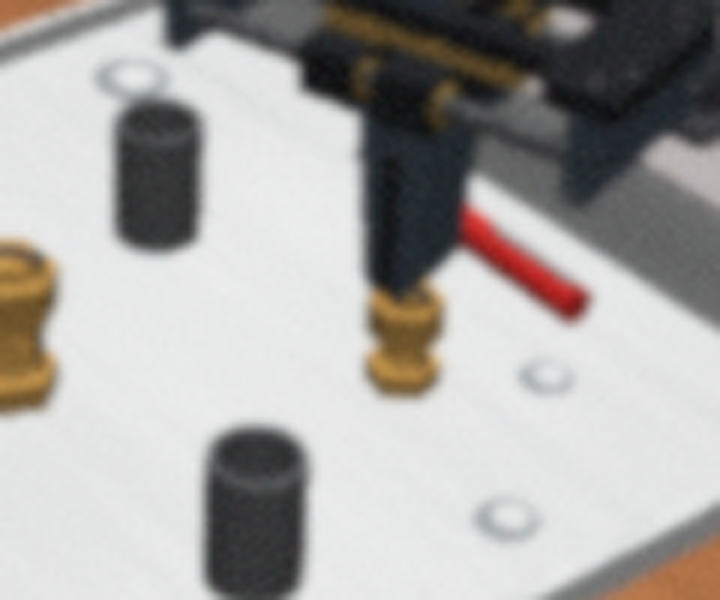

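View pics/wrist3.png

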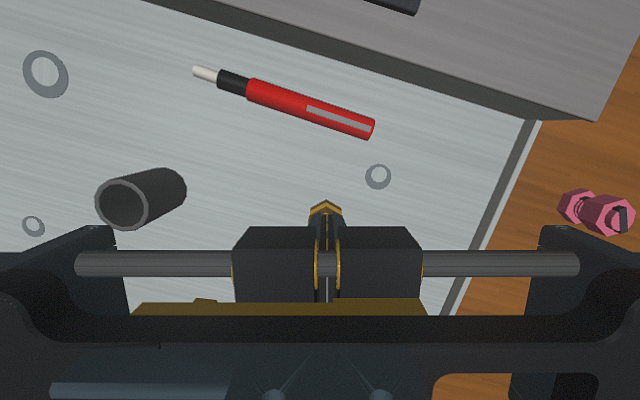

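Run:
```python
from h import *
a=load('pics/scene3.pkl');b=load('pics/side3.pkl')
print(a['st']['ee_pos'],a['st']['ee_rot'],campose(a)[1],campose(b)[1])
e=a['st']['ee_pos']
for z in (-11,0,8): 
  p=e+[0,0,z]; print(z,'scene crop',(proj(a,p)-[200,190])*5,'side crop',(proj(b,p)-[320,190])*6)
p=np.array([582.1,-270.3,3])
for z in (0,40): print('bolt',(proj(a,p+[0,0,z])-[200,190])*5,(proj(b,p+[0,0,z])-[320,190])*6)
# observed tip: scene crop (320,410)?, side (400,290)
```

```text
[ 582.00586392 -271.00628009   26.95264188] [1.79995836e+02 2.85386001e-03 1.62449187e+01] [ 884.1411442  -571.03042478  687.02223483] [ -31.40592569 -920.96891735  661.52155442]
-11 scene crop [327.79823417 360.52483845] side crop [399.84579947 346.7448396 ]
0 scene crop [324.87720603 346.23948293] side crop [401.60957472 321.28320194]
8 scene crop [322.71344728 335.65488572] side crop [402.90245463 302.59514995]
bolt [332.32882443 375.77884228] [396.67855574 375.32203274]
bolt [321.72355904 323.63563841] [403.07582676 282.61434307]
```

Run:
```python
from h import *
w=load('pics/w1.pkl'); e=w['st']['ee_pos'];R=rot(w['st']['ee_rot'])
for x in (-16,0,16):
  for z in (-30,-8,11): print(x,z,proj(w,e+R@np.array([x,-45.7,z])),proj(w,e+R@np.array([x,45.7,z])))
crop(w,220,190,440,250,3,'pics/c4.png')
crop(load('pics/side3.pkl'),360,190,420,250,10,'pics/c5.png')
w=load('pics/wrist3.pkl');print(proj(w,(582.1,-270.3,38)),proj(w,(582.1,-270.3,3)))
crop(w,290,180,360,220,10,'pics/c6.png')
```

```text
-16 -30 [253.47664407 265.50683398] [399.07967414 265.46974291]
-16 -8 [261.22925655 250.61164549] [391.39265776 250.57909661]
-16 11 [266.71479951 240.07498808] [385.95350269 240.04558333]
0 -30 [251.78506424 241.79351227] [400.74446479 241.75678596]
0 -8 [259.88432516 229.15647807] [392.71510022 229.12426651]
0 11 [265.59018924 220.25599214] [387.05844843 220.22689822]
16 -30 [250.0238991  216.95867612] [402.47767905 216.92238391]
16 -8 [258.49049977 206.80267992] [394.0855707  206.77085851]
16 11 [264.42843128 199.68160961] [388.19985129 199.65286892]
[324.70958037 231.36983084] [324.9376447  215.58459062]
```

View pics/c4.png

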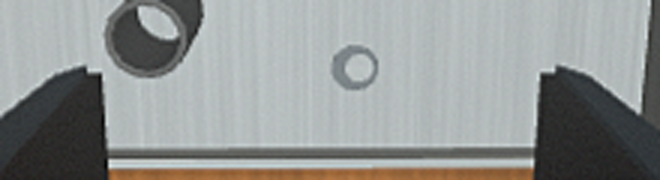

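View pics/c5.png

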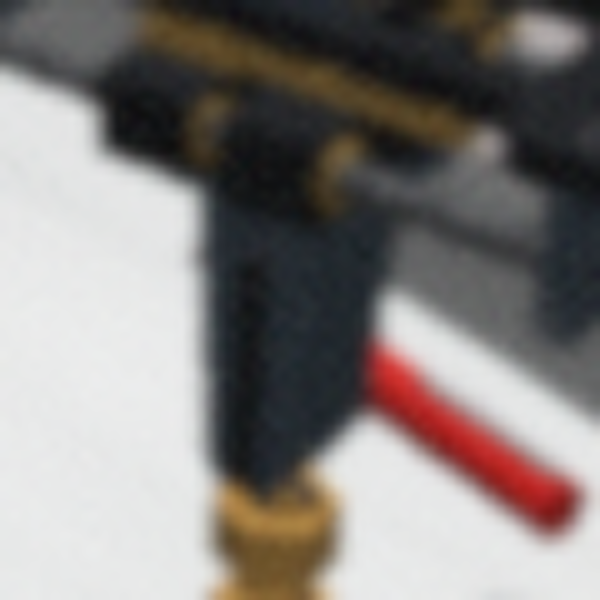

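View pics/c6.png

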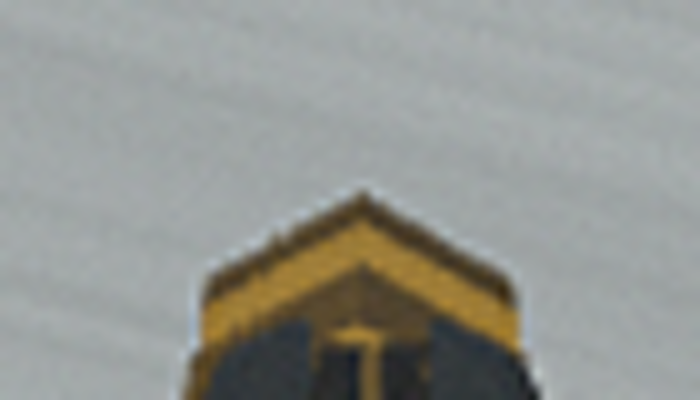

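Run:
```python
from h import *
b=load('pics/side3.pkl'); e=b['st']['ee_pos'];R=rot(b['st']['ee_rot'])
for z in (11,-8,-16,-20,-25):
  for c in ((-16,13.5),(-16,-13.5),(16,13.5),(-16,5)): print(z,c,(proj(b,e+R@np.array([*c,z]))-[360,190])*10)
w=load('pics/w1.pkl'); e=w['st']['ee_pos'];R=rot(w['st']['ee_rot'])
for z in (-12,-16,-20,-24): print(z,proj(w,e+R@np.array([16,-45.7,z])),proj(w,e+R@np.array([16,45.7,z])))
```

```text
11 (-16, 13.5) [279.44963704 637.38150996]
11 (-16, -13.5) [170.9734662  590.00797526]
11 (16, 13.5) [361.13128476 565.90952692]
11 (-16, 5) [244.99585477 622.33633438]
-8 (-16, 13.5) [284.75917482 563.1236868 ]
-8 (-16, -13.5) [175.20998669 516.28540812]
-8 (16, 13.5) [367.06632868 492.46298554]
-8 (-16, 5) [249.96147628 548.24679566]
-16 (-16, 13.5) [287.02046193 531.43899851]
-16 (-16, -13.5) [177.01388449 484.83536576]
-16 (16, 13.5) [369.59332521 461.13404838]
-16 (-16, 5) [252.07614722 516.63590814]
-20 (-16, 13.5) [288.15687658 515.50245726]
-20 (-16, -13.5) [177.92034698 469.01825697]
-20 (16, 13.5) [370.8631177 445.3786038]
-20 (-16, 5) [253.13884689 500.73693699]
-25 (-16, 13.5) [289.58283725 495.49281693]
-25 (-16, -13.5) [179.05768092 449.15991023]
-25 (16, 13.5) [372.4562929  425.59839327]
-25 (-16, 5) [254.47227989 480.77489523]
-12 [257.0930712  208.47875054] [395.47070771 208.44619736]
-16 [255.6371656  210.22504064] [396.91380587 210.19172243]
-20 [254.11903929 212.04605105] [398.41857575 212.01193229]
-24 [252.53462259 213.94667508] [399.98905106 213.9117178 ]
```

The fingers shut above the bolt. In two views the fingertips sit about 21 mm behind the TCP, not 11 mm ahead as the text says, and the bolt is untouched. I open, lower part of the way, and check.

Call:
arm_command(
  series=[0, 0, 0.03, 0, 0, 0, 0, 0, 0, 0, 0, 0, 0, 0, 0, 0, 0, 0, 0, 0, 0, 0, 0, 0, 0, 0, 0, 0, 0, 0, 0, 0, 0, 0, 0, 0, 0, 0, 0, 0, 0, 0],
  hand=0.58,
)

```text
time_s: 5.17
ee_pos: [581.8, -270.9, 38.7]
ee_rot: [-180.0, 0.0, 16.2]
force: [0.1, 0.6, 0.7]
gripper_width: 44.2
```

Call:
arm_command(
  series=[0, 0, -0.02, 0, 0, 0, 0, 0, -0.02, 0, 0, 0, 0, 0, -0.02, 0, 0, 0, 0, 0, -0.02, 0, 0, 0, 0, 0, -0.0175, 0, 0, 0, 0, 0, 0, 0, 0, 0, 0, 0, 0, 0, 0, 0, 0, 0, 0, 0, 0, 0],
)

```text
time_s: 5.83
ee_pos: [582.2, -271.1, 0.0]
ee_rot: [180.0, -0.0, 16.2]
force: [0.1, -0.5, 0.1]
gripper_width: 52.9
```

Run:
```python
from h import *
d=grab('side','pics/side4.png');crop(d,340,180,440,270,8,'pics/c7.png'); print(d['st']['ee_pos'],d['st']['force'],d['st']['gripper_width'])
e=d['st']['ee_pos'];R=rot(d['st']['ee_rot'])
for c in ((-16,26),(16,26),(-16,39.5),(-16,-26)): print(c,(proj(d,e+R@np.array([*c,-21]))-[340,180])*8)
d=grab('wrist','pics/w4.png');
```

```text
[ 5.82226029e+02 -2.71118793e+02  4.11265783e-02] [ 0.1281929  -0.45003487  0.06020355] 52.90948192958835
(-16, 26) [426.6651682  591.82828865]
(16, 26) [491.70817064 534.09680879]
(-16, 39.5) [471.57204101 611.31304636]
(-16, -26) [259.06110275 519.08321815]
```

View pics/c7.png

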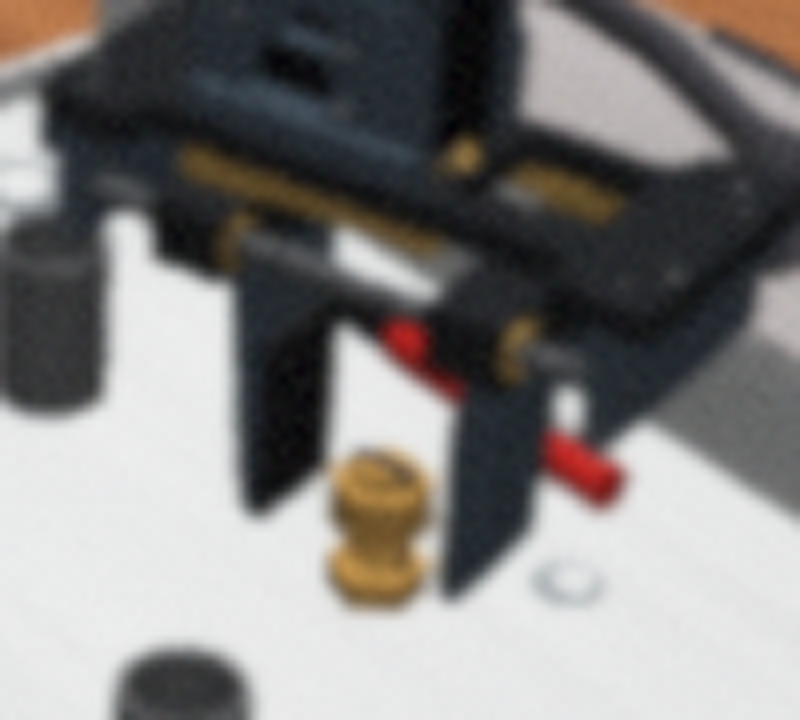

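View pics/w4.png

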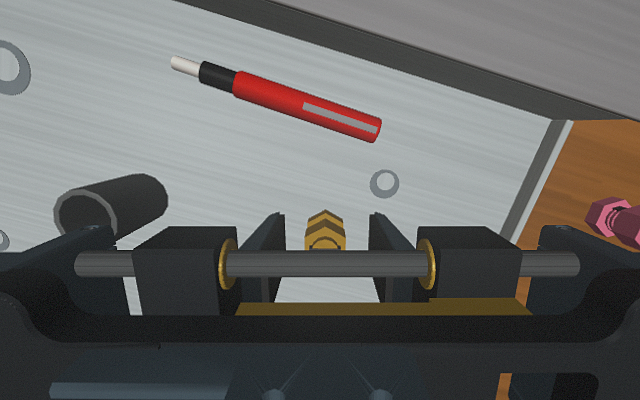

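With the TCP at z≈0 the tips are at about z 21, straddling the bolt, which confirms the -21 mm tip offset. I lower 5 mm more and close.

Call:
arm_command(
  series=[0, 0, -0.0065, 0, 0, 0, 0, 0, -0.0065, 0, 0, 0, 0, 0, 0, 0, 0, 0, 0, 0, 0, 0, 0, 0],
)

```text
time_s: 6.27
ee_pos: [581.8, -270.9, -5.4]
ee_rot: [-180.0, 0.0, 16.2]
force: [-0.0, -0.3, -0.6]
gripper_width: 52.7
```

Call:
arm_command(
  series=[0, 0, 0, 0, 0, 0, 0, 0, 0, 0, 0, 0, 0, 0, 0, 0, 0, 0, 0, 0, 0, 0, 0, 0, 0, 0, 0, 0, 0, 0, 0, 0, 0, 0, 0, 0, 0, 0, 0, 0, 0, 0, 0, 0, 0, 0, 0, 0],
  hand=0,
  newtons=25,
)

```text
time_s: 6.93
ee_pos: [582.0, -271.0, -5.2]
ee_rot: [180.0, -0.0, 16.2]
force: [-0.4, 0.4, 0.4]
gripper_width: 23.4
```

The short bolt is gripped with a width of 23.4 mm across its 24 mm flats. I lift it and carry it to a spot short of the holders to look.

Call:
arm_command(
  series=[0, 0, 0.03, 0, 0, 0, 0, 0, 0.07, 0, 0, 0, 0, 0, 0.1, 0, 0, 0, 0, 0, 0.1, 0, 0, 0, 0, 0, 0.1, 0, 0, 0, -0.025, 0.06, 0, 0, 0, 0, -0.025, 0.09, 0, 0, 0, 0, -0.025, 0.1, 0, 0, 0, 0, -0.025, 0.1, 0, 0, 0, 0, -0.025, 0.1, 0, 0, 0, 0, -0.025, 0.1, 0, 0, 0, 0, -0.025, 0.1, 0, 0, 0, 0, -0.025, 0.1, 0, 0, 0, 0, -0.025, 0.1, 0, 0, 0, 0, -0.025, 0.1, 0, 0, 0, 0, -0.025, 0.1, 0, 0, 0, 0, -0.025, 0.1, 0, 0, 0, 0, -0.025, 0.065, 0, 0, 0, 0, 0, 0, 0, 0, 0, 0, 0, 0, 0, 0, 0, 0],
)

```text
time_s: 8.6
ee_pos: [451.5, 216.1, 155.4]
ee_rot: [180.0, -0.0, 16.4]
force: [-0.2, 0.0, -0.4]
gripper_width: 23.5
```

Run:
```python
from h import *
d=grab('wrist','pics/w5.png'); s=d['st']; print(s['ee_pos'],s['ee_rot'],s['qpos'],s['gripper_width'])
```

```text
[451.4531004  216.08912725 155.39865914] [ 1.79976769e+02 -3.31415084e-02  1.64400495e+01] [ 2.42812900e+01  1.32331844e+01  1.02495416e+02 -3.05735513e-02
  6.42417410e+01  9.78545266e+01] 23.508742353122848
```

View pics/w5.png

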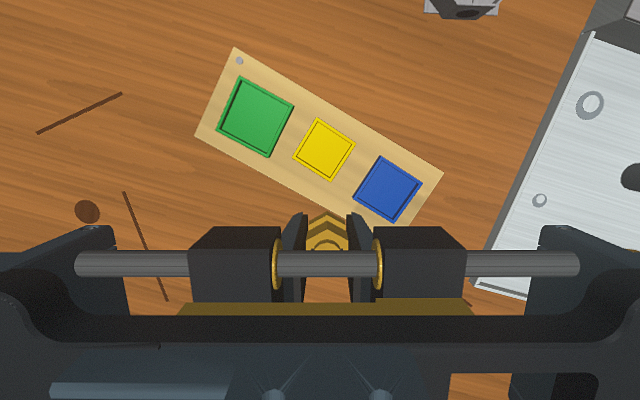

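The wrist view shows green at (254,116), yellow at (324,149) and blue at (388,189), with the bolt held at (326,232).

Run:
```python
from h import *
d=load('pics/w5.pkl')
for c,(lo,hi),w in (('yel',((25,130,80),(33,255,255)),54),('blue',((105,120,40),(125,255,255)),60),('green',((50,120,30),(85,255,255)),66)):
    hsv=cv2.cvtColor(d['frame'],cv2.COLOR_RGB2HSV); m=cv2.inRange(hsv,np.array(lo),np.array(hi)); m[235:]=0
    cs,_=cv2.findContours(m,cv2.RETR_EXTERNAL,cv2.CHAIN_APPROX_NONE); k=max(cs,key=cv2.contourArea)[:,0]
    P=np.array([onz(d,p+0.0,20)[:2] for p in k],np.float32)
    print(c,cv2.minAreaRect(P),w)
print(d['st']['ee_pos'])
```

```text
yel ((491.43890380859375, 230.7721405029297), (53.540409088134766, 53.162845611572266), 73.59133911132812) 54
blue ((467.84259033203125, 146.1621856689453), (60.978004455566406, 59.24770736694336), 74.44320678710938) 60
green ((503.82586669921875, 314.5646057128906), (66.08551788330078, 65.36910247802734), 78.02870178222656) 66
[451.4531004  216.08912725 155.39865914]
```

The rim sizes match (53.5, 60 and 65.7 mm) and the spacing is about 86 mm. Target is yellow at (491.4,230.8).

Call:
arm_command(
  series=[0.025, 0.01, 0, 0, 0, 0, 0.025, 0.01, 0, 0, 0, 0, 0.025, 0.01, 0, 0, 0, 0, 0.0235, 0.0095, 0, 0, 0, 0, 0, 0, -0.06, 0, 0, 0, 0, 0, -0.06, 0, 0, 0, 0, 0, -0.06, 0, 0, 0, 0, 0, -0.06, 0, 0, 0, 0, 0, -0.05, 0, 0, 0, 0, 0, -0.03, 0, 0, 0, 0, 0, 0, 0, 0, 0, 0, 0, 0, 0, 0, 0, 0, 0, 0, 0, 0, 0, 0, 0, 0, 0, 0, 0],
)

```text
time_s: 9.82
ee_pos: [492.7, 231.2, 27.9]
ee_rot: [-180.0, -0.1, 16.2]
force: [0.3, -0.3, -0.6]
gripper_width: 23.4
```

Run:
```python
from h import *
d=grab('scene','pics/s6.png');crop(d,280,60,420,170,5,'pics/c8.png'); print(d['st']['ee_pos'],d['st']['force'])
d=grab('side','pics/sd6.png');crop(d,180,110,300,210,6,'pics/c9.png')
```

```text
[492.71209733 231.16521194  27.89414106] [ 0.29567574 -0.29930653 -0.56190145]
```

View pics/c8.png

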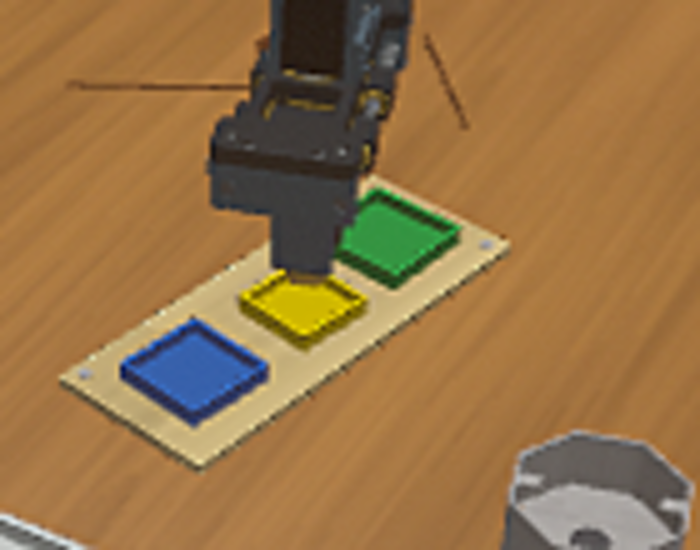

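View pics/c9.png

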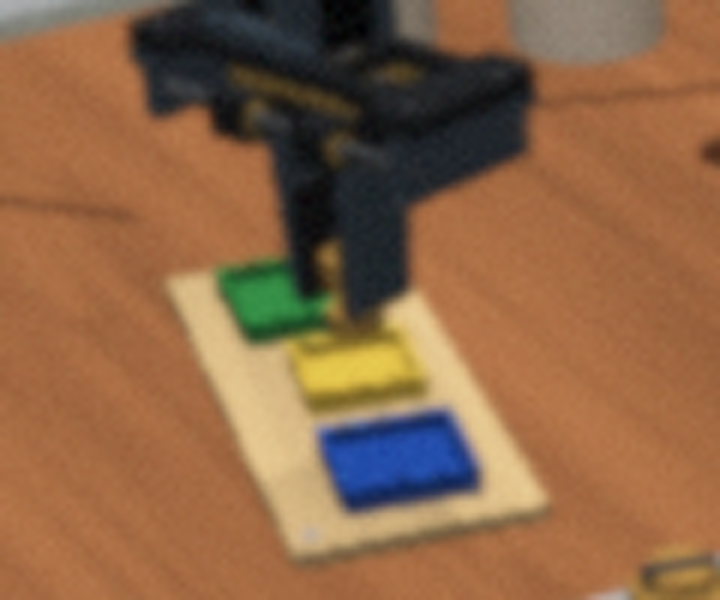

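The bolt hangs just above the yellow cup and is centred in both views. I lower it to near contact.

Call:
arm_command(
  series=[0, 0, -0.015, 0, 0, 0, 0, 0, -0.015, 0, 0, 0, 0, 0, -0.015, 0, 0, 0, 0, 0, -0.006, 0, 0, 0, 0, 0, -0.004, 0, 0, 0, 0, 0, 0, 0, 0, 0, 0, 0, 0, 0, 0, 0, 0, 0, 0, 0, 0, 0],
)

```text
time_s: 10.58
ee_pos: [491.6, 230.9, 4.9]
ee_rot: [180.0, -0.0, 16.2]
force: [-0.3, -0.3, -1.0]
gripper_width: 23.7
```

Call:
arm_command(
  series=[0, 0, -0.002, 0, 0, 0, 0, 0, 0, 0, 0, 0, 0, 0, 0, 0, 0, 0, 0, 0, 0, 0, 0, 0],
)

```text
time_s: 10.92
ee_pos: [491.5, 230.8, 4.1]
ee_rot: [180.0, -0.0, 16.2]
force: [0.1, 0.5, -1.4]
gripper_width: 23.9
```

Run:
```python
from h import *
d=grab('scene','pics/s7.png');crop(d,280,60,420,170,5,'pics/c8b.png'); print(d['st']['ee_pos'],d['st']['force'])
d=grab('side','pics/sd7.png');crop(d,180,110,300,210,6,'pics/c9b.png')
```

```text
[491.45057564 230.81232722   4.05069885] [ 0.10362873  0.45956936 -1.43188552]
```

View pics/c9b.png

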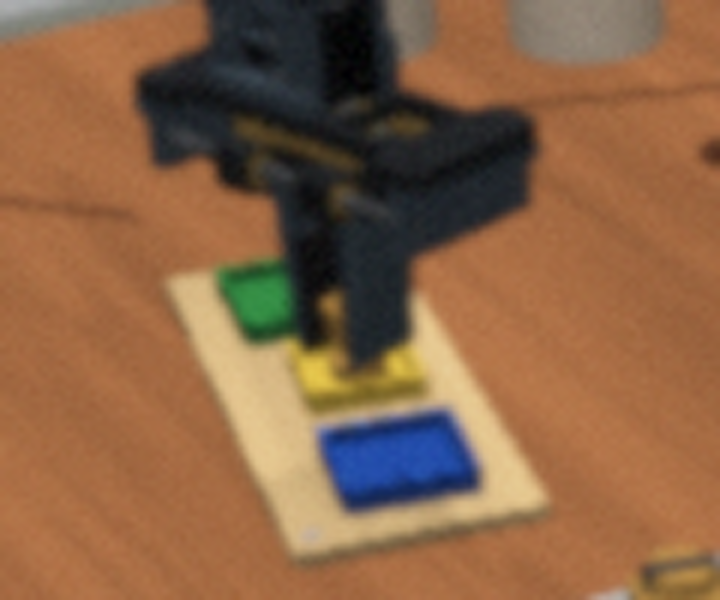

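The bolt is in the cup, about 0.3 mm off the floor by dead reckoning. I release it and lift.

Call:
arm_command(
  series=[0, 0, -0.001, 0, 0, 0, 0, 0, 0, 0, 0, 0, 0, 0, 0, 0, 0, 0, 0, 0, 0, 0, 0, 0, 0, 0, 0, 0, 0, 0, 0, 0, 0, 0, 0, 0, 0, 0, 0, 0, 0, 0, 0, 0, 0, 0, 0, 0],
  hand=0.58,
)

```text
time_s: 11.68
ee_pos: [491.4, 230.8, 3.6]
ee_rot: [180.0, -0.0, 16.2]
force: [0.0, -0.4, -0.1]
gripper_width: 53.0
```

Call:
arm_command(
  series=[0, 0, 0.02, 0, 0, 0, 0, 0, 0.05, 0, 0, 0, 0, 0, 0.08, 0, 0, 0, 0, 0, 0.1, 0, 0, 0, 0, 0, 0.1, 0, 0, 0, -0.05, -0.01, 0.025, 0, 0, 0, -0.05, -0.03, 0, 0, 0, 0, 0, 0, 0, 0, 0, 0, 0, 0, 0, 0, 0, 0],
)

```text
time_s: 12.43
ee_pos: [450.9, 214.6, 154.5]
ee_rot: [-180.0, -0.1, 16.2]
force: [-0.0, -0.4, -0.5]
gripper_width: 53.2
```

Run:
```python
from h import *
d=grab('wrist','pics/w8.png'); s=d['st']; print(s['ee_pos'],s['ee_rot'],s['gripper_width'],s['time_s'])
d=grab('side','pics/sd8.png');crop(d,180,110,300,210,6,'pics/c9c.png')
```

```text
[450.8525745  214.55246477 154.53018974] [-1.79994392e+02 -7.68958436e-02  1.62435693e+01] 53.15825920317161 12.4333
```

View pics/w8.png

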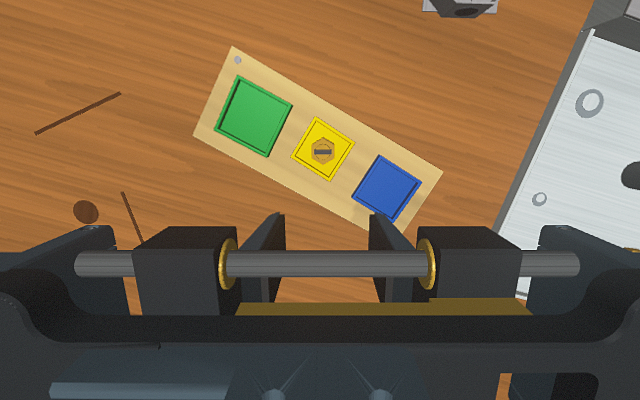

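View pics/c9c.png

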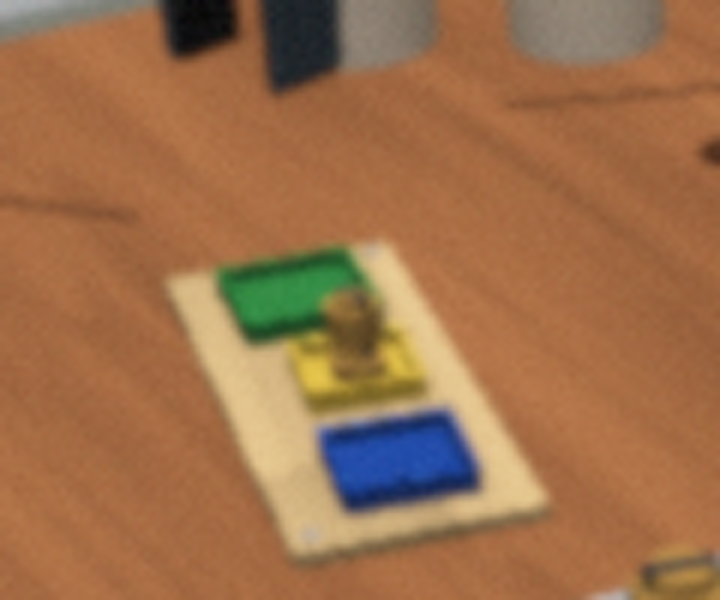

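The short bolt stands centred and released in yellow at (323,150) in the wrist view. Next is the medium bolt: I rotate +23° to match its 129° flats and move above it.

Call:
arm_command(
  series=[0.004, -0.06, 0, 0, 0, 0.128, 0.004, -0.093, 0, 0, 0, 0.128, 0.004, -0.096, 0, 0, 0, 0.128, 0.004, -0.096, 0, 0, 0, 0.128, 0.004, -0.096, 0, 0, 0, 0, 0.004, -0.096, 0, 0, 0, 0, 0.004, -0.096, 0, 0, 0, 0, 0.004, -0.096, 0, 0, 0, 0, 0.004, -0.096, 0, 0, 0, 0, 0.0045, -0.096, 0, 0, 0, 0, 0, -0.096, 0, 0, 0, 0, 0, -0.007, 0, 0, 0, 0, 0, 0, 0, 0, 0, 0, 0, 0, 0, 0, 0, 0, 0, 0, 0, 0, 0, 0],
)

```text
time_s: 13.78
ee_pos: [467.7, -193.6, 153.2]
ee_rot: [-179.9, 0.0, 39.4]
force: [-0.6, -0.3, 0.3]
gripper_width: 52.8
```

Run:
```python
from h import *
d=grab('wrist','pics/w9.png'); s=d['st']; print(s['ee_pos'],s['ee_rot'],s['gripper_width'],s['time_s'])
c=proj(d,(467.6,-194.8,54)); print(c)
crop(d,286,160,366,220,10,'pics/c10.png')
```

```text
[ 467.72072733 -193.62213082  153.21621867] [-1.79939107e+02  1.82304054e-03  3.93509987e+01] 52.81389296327836 13.7833
[326.8110388  194.43592826]
```

View pics/w9.png

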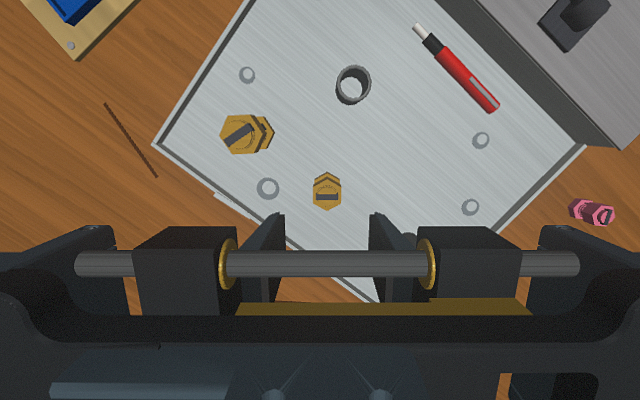

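View pics/c10.png

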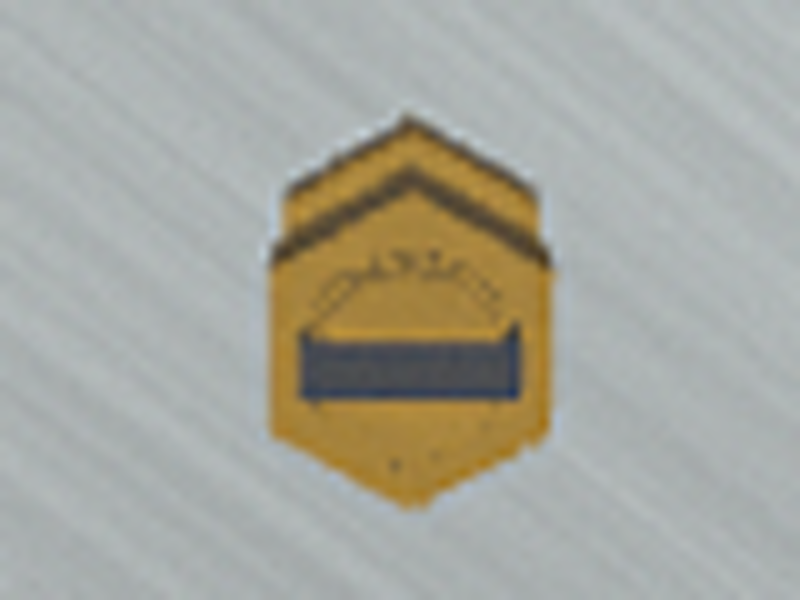

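The bolt is aligned: nut centre at (327,194) against (326.8,194.4) predicted. I descend to TCP z≈7 (tips about z 28) and grip, and measure the long bolt from this frame.

Call:
arm_command(
  series=[0, 0, -0.06, 0, 0, 0, 0, 0, -0.06, 0, 0, 0, 0, 0, -0.06, 0, 0, 0, 0, 0, -0.06, 0, 0, 0, 0, 0, -0.05, 0, 0, 0, 0, 0, -0.04, 0, 0, 0, 0, 0, -0.02, 0, 0, 0, 0, 0, -0.0165, 0, 0, 0, 0, 0, 0, 0, 0, 0, 0, 0, 0, 0, 0, 0, 0, 0, 0, 0, 0, 0],
)

```text
time_s: 14.75
ee_pos: [468.5, -194.9, 7.9]
ee_rot: [179.9, -0.1, 39.3]
force: [0.5, -0.1, 0.3]
gripper_width: 52.6
```

Call:
arm_command(
  series=[0, 0, 0, 0, 0, 0, 0, 0, 0, 0, 0, 0, 0, 0, 0, 0, 0, 0, 0, 0, 0, 0, 0, 0, 0, 0, 0, 0, 0, 0, 0, 0, 0, 0, 0, 0, 0, 0, 0, 0, 0, 0, 0, 0, 0, 0, 0, 0],
  hand=0,
  newtons=30,
)

```text
time_s: 15.42
ee_pos: [467.7, -194.8, 7.3]
ee_rot: [180.0, -0.0, 39.3]
force: [-1.2, 0.2, 5.7]
gripper_width: 29.5
```

Run:
```python
from h import *
d=load('pics/w9.pkl')
crop(d,210,100,290,165,10,'pics/c11.png')
```

```text
(no output)
```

View pics/c11.png

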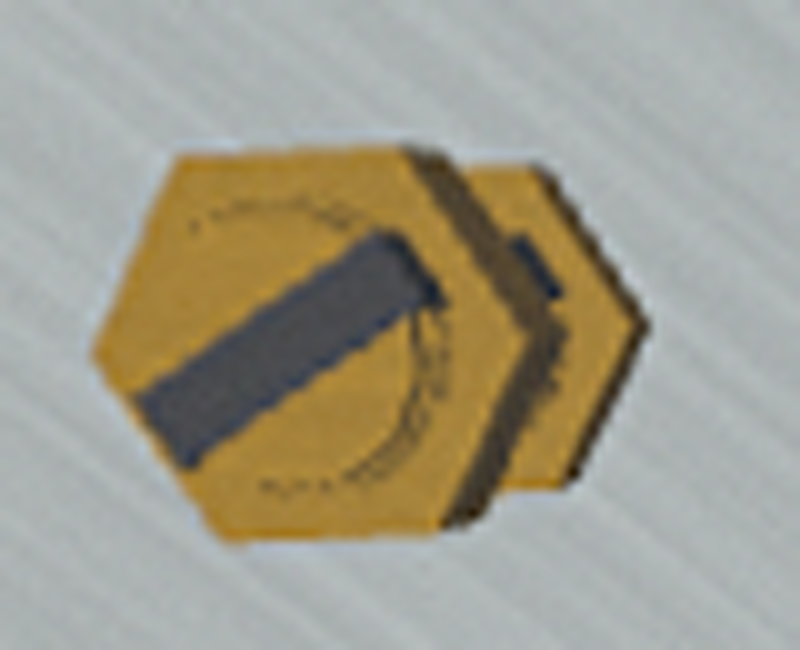

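The medium bolt is gripped with a width of 29.5 mm. I lift it and carry it over blue at (467.8,146.2).

Call:
arm_command(
  series=[0, 0, 0.02, 0, 0, 0, 0, 0, 0.08, 0, 0, 0, 0, 0, 0.1, 0, 0, 0, 0, 0, 0.1, 0, 0, 0, 0, 0, 0.1, 0, 0, 0, 0, 0.06, 0, 0, 0, 0, 0, 0.09, 0, 0, 0, 0, 0, 0.1, 0, 0, 0, 0, 0, 0.1, 0, 0, 0, 0, 0, 0.1, 0, 0, 0, 0, 0, 0.1, 0, 0, 0, 0, 0, 0.1, 0, 0, 0, 0, 0, 0.1, 0, 0, 0, 0, 0, 0.0725, 0, 0, 0, 0, 0, 0.03, 0, 0, 0, 0, 0, 0, 0, 0, 0, 0, 0, 0, 0, 0, 0, 0],
)

```text
time_s: 16.83
ee_pos: [467.3, 145.9, 166.7]
ee_rot: [180.0, 0.1, 39.4]
force: [-0.3, 0.3, -1.6]
gripper_width: 29.8
```

Run:
```python
from h import *
hexfit(load('pics/w9.pkl'),[(180,155),(408,148),(528,330),(445,528),(228,540),(95,352)],(210,100),10,70)
print(env.state()['ee_pos'],env.state()['gripper_width'])
```

```text
centre [464.6 -92.3] radius [20.5 20.4 20.3 20.6 20.7 20.8] corner angle 11.8 flat normals [ 41.8 101.8 -18.2]
[467.26131932 145.91856482 166.68662761] 29.849017388392923
```

Call:
arm_command(
  series=[0, 0, -0.06, 0, 0, 0, 0, 0, -0.06, 0, 0, 0, 0, 0, -0.06, 0, 0, 0, 0, 0, -0.06, 0, 0, 0, 0, 0, -0.04, 0, 0, 0, 0, 0, -0.02, 0, 0, 0, 0, 0, 0, 0, 0, 0, 0, 0, 0, 0, 0, 0, 0, 0, 0, 0, 0, 0],
)

```text
time_s: 17.58
ee_pos: [468.8, 145.9, 48.1]
ee_rot: [179.9, -0.1, 39.2]
force: [1.4, 0.3, -2.2]
gripper_width: 29.9
```

Run:
```python
from h import *
d=grab('scene','pics/s10.png');crop(d,280,60,420,170,5,'pics/c12.png'); print(d['st']['ee_pos'],d['st']['force'],d['st']['gripper_width'])
d=grab('side','pics/sd10.png');crop(d,180,110,300,210,6,'pics/c13.png')
```

```text
[468.7532844  145.89818339  48.13307269] [ 1.38150715  0.30855248 -2.18905642] 29.90805607704419
```

View pics/c12.png

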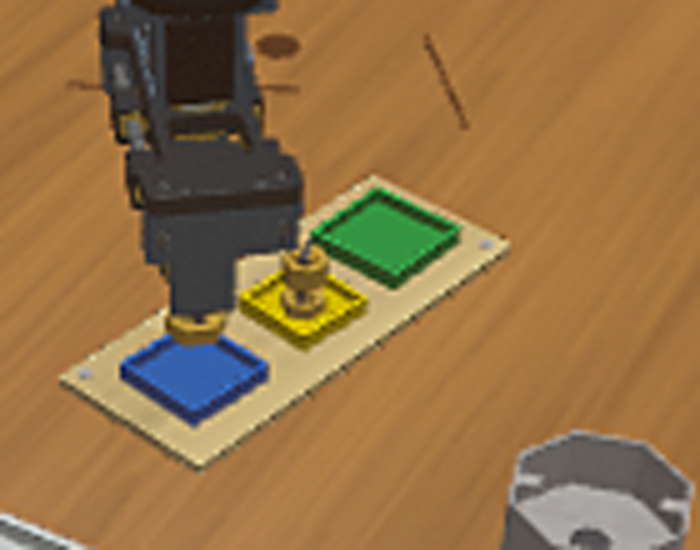

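View pics/c13.png

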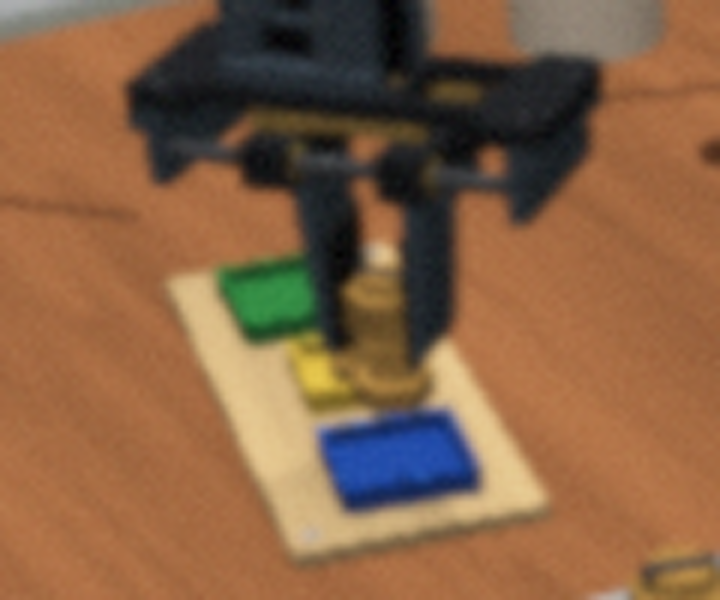

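The medium bolt hangs level above blue, and the short one is still standing in yellow. I lower it.

Call:
arm_command(
  series=[0, 0, -0.02, 0, 0, 0, 0, 0, -0.02, 0, 0, 0, 0, 0, -0.015, 0, 0, 0, 0, 0, -0.01, 0, 0, 0, 0, 0, -0.006, 0, 0, 0, 0, 0, -0.004, 0, 0, 0, 0, 0, 0, 0, 0, 0, 0, 0, 0, 0, 0, 0, 0, 0, -0.0015, 0, 0, 0, 0, 0, 0, 0, 0, 0, 0, 0, 0, 0, 0, 0, 0, 0, 0, 0, 0, 0],
)

```text
time_s: 18.68
ee_pos: [467.7, 146.2, 16.5]
ee_rot: [180.0, -0.0, 39.3]
force: [-0.4, -0.7, -2.3]
gripper_width: 29.9
```

Run:
```python
from h import *
d=grab('side','pics/sd11.png');crop(d,180,110,300,210,6,'pics/c14.png');print(d['st']['ee_pos'],d['st']['force'])
```

```text
[467.68984323 146.20358845  16.48770344] [-0.38535854 -0.68423936 -2.32743891]
```

View pics/c14.png

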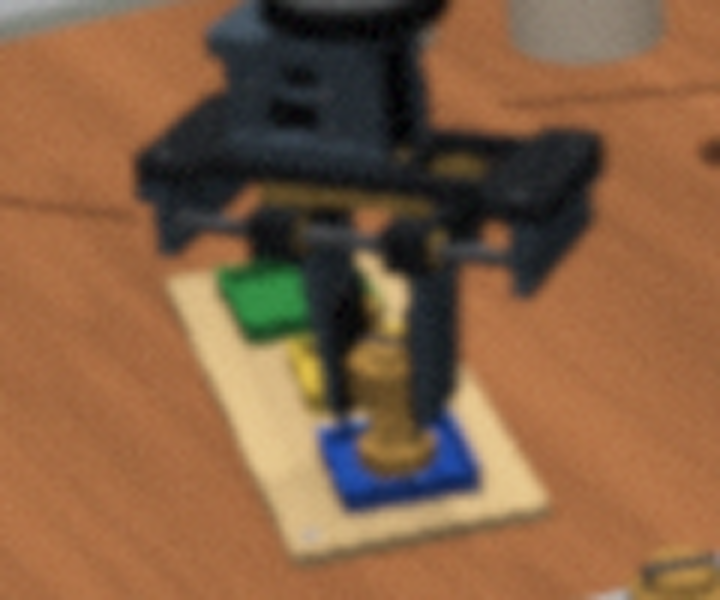

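The bolt is in the cup and just clear of the floor, with only its weight on the wrist. I ease it down 0.5 mm, release and lift.

Call:
arm_command(
  series=[0, 0, -0.0012, 0, 0, 0, 0, 0, 0, 0, 0, 0, 0, 0, 0, 0, 0, 0, 0, 0, 0, 0, 0, 0],
)

```text
time_s: 19.07
ee_pos: [467.8, 146.3, 16.3]
ee_rot: [180.0, -0.0, 39.3]
force: [-0.9, -1.2, 4.1]
gripper_width: 29.3
```

Call:
arm_command(
  series=[0, 0, 0, 0, 0, 0, 0, 0, 0, 0, 0, 0, 0, 0, 0, 0, 0, 0, 0, 0, 0, 0, 0, 0, 0, 0, 0, 0, 0, 0, 0, 0, 0, 0, 0, 0, 0, 0, 0, 0, 0, 0, 0, 0, 0, 0, 0, 0],
  hand=0.6,
)

```text
time_s: 19.73
ee_pos: [467.6, 146.2, 15.9]
ee_rot: [180.0, 0.0, 39.3]
force: [0.0, 0.3, -0.3]
gripper_width: 55.0
```

Call:
arm_command(
  series=[0, 0, 0.02, 0, 0, 0, 0, 0, 0.04, 0, 0, 0, 0, 0, 0.08, 0, 0, 0, 0, 0, 0.1, 0, 0, 0, 0, 0, 0.1, 0, 0, 0, -0.1, -0.02, 0.04, 0, 0, 0, 0, -0.02, 0, 0, 0, 0, 0, 0, 0, 0, 0, 0, 0, 0, 0, 0, 0, 0],
)

```text
time_s: 20.48
ee_pos: [429.5, 130.4, 167.3]
ee_rot: [180.0, -0.0, 39.2]
force: [0.1, -0.0, -0.7]
gripper_width: 54.6
```

Run:
```python
from h import *
d=grab('wrist','pics/w12.png'); s=d['st']; print(s['ee_pos'],s['ee_rot'],s['gripper_width'],s['time_s'],s['qpos'])
d=grab('side','pics/sd12.png');crop(d,180,110,300,210,6,'pics/c15.png')
```

```text
[429.46715551 130.44473227 167.28047361] [ 1.79983159e+02 -4.03052508e-02  3.92487264e+01] 54.61019802193618 20.4833 [1.54265729e+01 8.02442881e+00 1.07396417e+02 9.66505438e-04
 6.45354807e+01 6.61774372e+01]
```

View pics/w12.png

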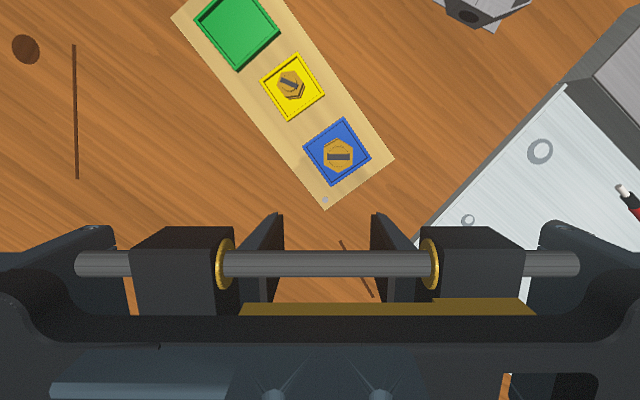

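View pics/c15.png

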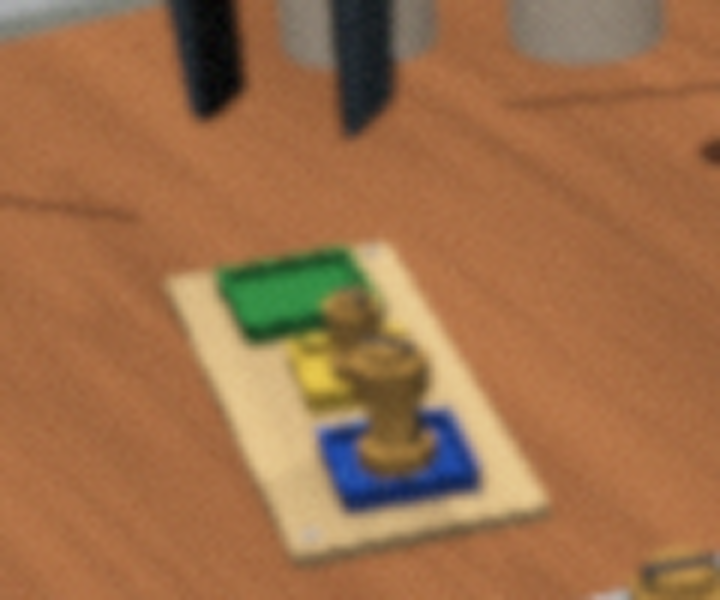

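The medium bolt stands centred and released in blue, and the short one is still fine. For the long bolt I rotate -27.4° to its 101.8° flats and move above it.

Call:
arm_command(
  series=[0.015, -0.05, 0, 0, 0, -0.122, 0.015, -0.08, 0, 0, 0, -0.122, 0.015, -0.08, 0, 0, 0, -0.122, 0.015, -0.08, 0, 0, 0, -0.122, 0.015, -0.08, 0, 0, 0, -0.121, 0.0175, -0.09, 0, 0, 0, 0, 0, -0.0975, 0, 0, 0, 0, 0, 0, 0, 0, 0, 0, 0, 0, 0, 0, 0, 0, 0, 0, 0, 0, 0, 0],
  hand=0.66,
)

```text
time_s: 21.42
ee_pos: [466.5, -92.1, 166.1]
ee_rot: [-179.9, 0.1, 11.8]
force: [1.5, 0.1, -0.4]
gripper_width: 60.1
```

Run:
```python
from h import *
d=grab('wrist','pics/w13.png'); s=d['st']; print(s['ee_pos'],s['ee_rot'],s['gripper_width'],s['time_s'])
print(proj(d,(464.6,-92.3,70)))
crop(d,286,155,366,215,10,'pics/c16.png')
```

```text
[466.46791369 -92.10961126 166.08253326] [-1.79918387e+02  1.07223332e-01  1.18326244e+01] 60.058004032470336 21.4167
[325.81368538 196.30256419]
```

View pics/w13.png

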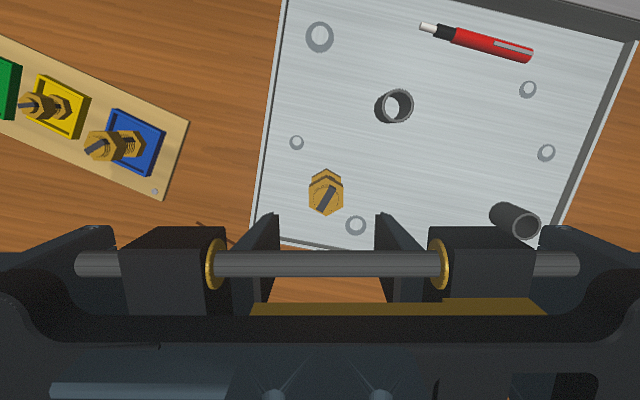

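View pics/c16.png

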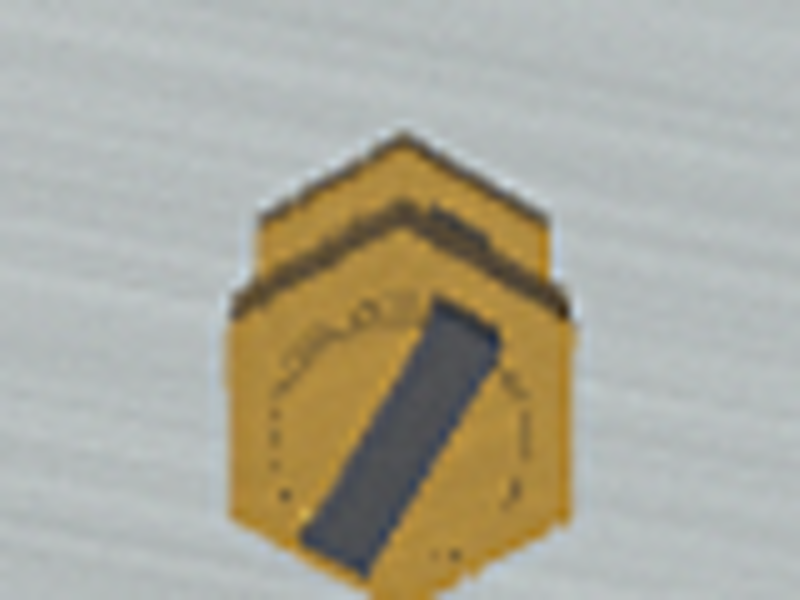

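The bolt is aligned: nut centre at about (326.1,196), as predicted. I descend and grip.

Call:
arm_command(
  series=[0, 0, -0.06, 0, 0, 0, 0, 0, -0.06, 0, 0, 0, 0, 0, -0.06, 0, 0, 0, 0, 0, -0.06, 0, 0, 0, 0, 0, -0.05, 0, 0, 0, 0, 0, -0.04, 0, 0, 0, 0, 0, -0.02, 0, 0, 0, 0, 0, -0.015, 0, 0, 0, 0, 0, 0, 0, 0, 0, 0, 0, 0, 0, 0, 0, 0, 0, 0, 0, 0, 0],
)

```text
time_s: 22.38
ee_pos: [467.5, -92.3, 22.0]
ee_rot: [179.9, -0.1, 11.9]
force: [0.1, -0.4, -0.1]
gripper_width: 60.4
```

Call:
arm_command(
  series=[0, 0, 0, 0, 0, 0, 0, 0, 0, 0, 0, 0, 0, 0, 0, 0, 0, 0, 0, 0, 0, 0, 0, 0, 0, 0, 0, 0, 0, 0, 0, 0, 0, 0, 0, 0, 0, 0, 0, 0, 0, 0, 0, 0, 0, 0, 0, 0],
  hand=0,
  newtons=40,
)

```text
time_s: 23.05
ee_pos: [466.7, -92.4, 21.4]
ee_rot: [180.0, -0.0, 11.9]
force: [0.1, 1.5, 4.7]
gripper_width: 35.8
```

Gripped with a width of 35.8 mm. The TCP is 2 mm off in x from the commanded sum because one earlier row was clipped, so I use measured values. I carry it to green at (503.8,314.6).

Call:
arm_command(
  series=[0, 0, 0.02, 0, 0, 0, 0, 0, 0.08, 0, 0, 0, 0, 0, 0.1, 0, 0, 0, 0, 0, 0.1, 0, 0, 0, 0, 0, 0.1, 0, 0, 0, 0.008, 0.06, 0, 0, 0, 0, 0.009, 0.09, 0, 0, 0, 0, 0.009, 0.095, 0, 0, 0, 0, 0.009, 0.095, 0, 0, 0, 0, 0.009, 0.095, 0, 0, 0, 0, 0.009, 0.095, 0, 0, 0, 0, 0.009, 0.095, 0, 0, 0, 0, 0.009, 0.095, 0, 0, 0, 0, 0.009, 0.095, 0, 0, 0, 0, 0.009, 0.095, 0, 0, 0, 0, 0.009, 0.0675, 0, 0, 0, 0, 0, 0.04, 0, 0, 0, 0, 0, 0, 0, 0, 0, 0, 0, 0, 0, 0, 0, 0, 0, 0, 0, 0, 0, 0],
)

```text
time_s: 24.72
ee_pos: [505.3, 313.1, 180.7]
ee_rot: [179.9, 0.1, 11.8]
force: [-0.2, 0.3, -3.9]
gripper_width: 35.7
```

Call:
arm_command(
  series=[0, 0, -0.06, 0, 0, 0, 0, 0, -0.06, 0, 0, 0, 0, 0, -0.06, 0, 0, 0, 0, 0, -0.06, 0, 0, 0, 0, 0, -0.04, 0, 0, 0, 0, 0, -0.02, 0, 0, 0, 0, 0, 0, 0, 0, 0, 0, 0, 0, 0, 0, 0, 0, 0, 0, 0, 0, 0],
)

```text
time_s: 25.47
ee_pos: [506.9, 314.6, 62.6]
ee_rot: [-180.0, -0.2, 11.8]
force: [0.6, 0.1, -2.9]
gripper_width: 35.8
```

Run:
```python
from h import *
d=grab('scene','pics/s14.png');crop(d,280,40,420,150,5,'pics/c17.png'); print(d['st']['ee_pos'],d['st']['force'],d['st']['gripper_width'])
d=grab('side','pics/sd14.png');crop(d,180,90,300,190,6,'pics/c18.png')
```

```text
[506.89732267 314.6470084   62.63504387] [ 0.62029828  0.10161768 -2.92848321] 35.834432511516724
```

View pics/c17.png

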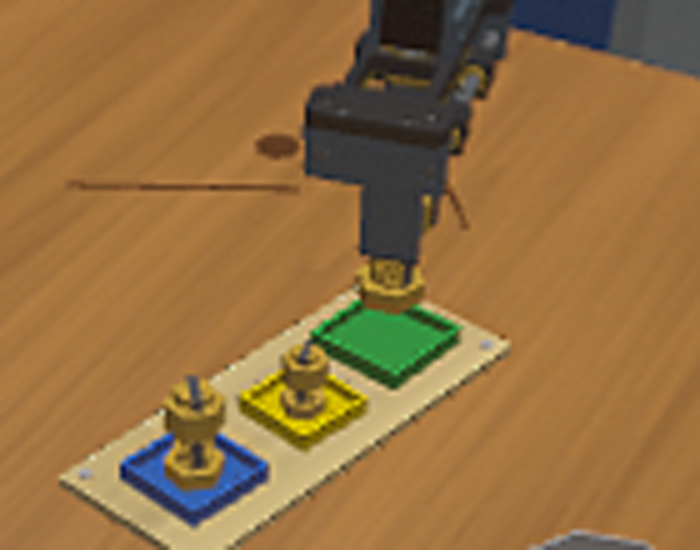

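View pics/c18.png

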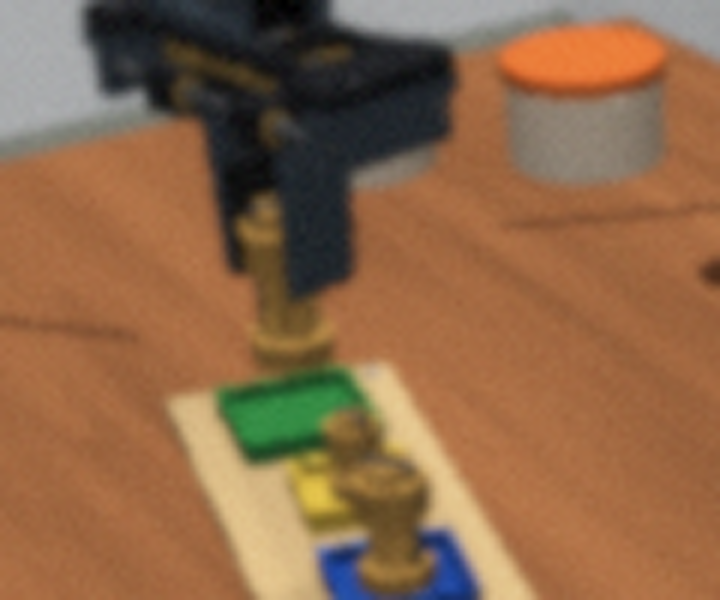

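The long bolt hangs upright above green, and the other two stand. I lower it.

Call:
arm_command(
  series=[0, 0, -0.02, 0, 0, 0, 0, 0, -0.02, 0, 0, 0, 0, 0, -0.015, 0, 0, 0, 0, 0, -0.01, 0, 0, 0, 0, 0, -0.005, 0, 0, 0, 0, 0, -0.003, 0, 0, 0, 0, 0, 0, 0, 0, 0, 0, 0, 0, 0, 0, 0, 0, 0, 0, 0, 0, 0, 0, 0, 0, 0, 0, 0],
)

```text
time_s: 26.4
ee_pos: [506.0, 314.7, 32.2]
ee_rot: [-180.0, -0.0, 11.9]
force: [-0.1, -0.1, -4.0]
gripper_width: 35.8
```

Run:
```python
from h import *
d=grab('side','pics/sd15.png');crop(d,180,90,300,190,6,'pics/c19.png');print(d['st']['ee_pos'],d['st']['force'])
```

```text
[505.98652725 314.7209118   32.24689289] [-0.11708857 -0.12033953 -3.9590146 ]
```

View pics/c19.png

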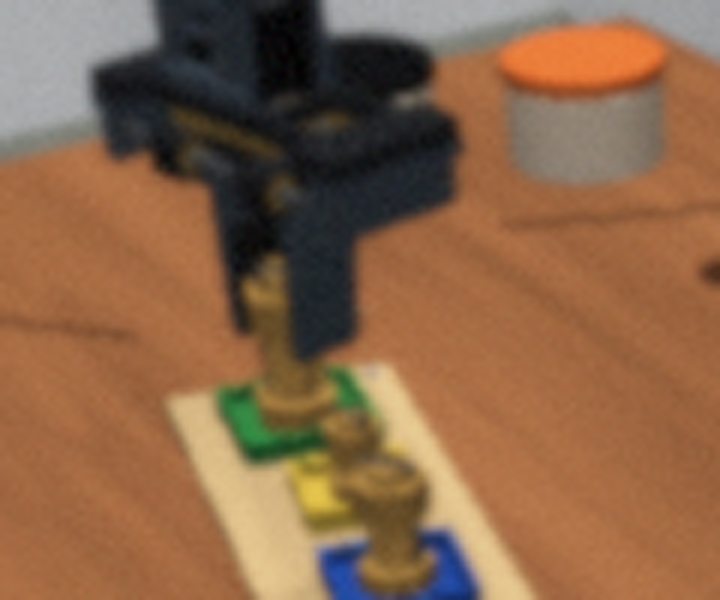

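The bolt is inside the cup, about 1.8 mm above the floor and still free. I ease it down until it touches.

Call:
arm_command(
  series=[0, 0, -0.002, 0, 0, 0, 0, 0, -0.002, 0, 0, 0, 0, 0, 0, 0, 0, 0, 0, 0, 0, 0, 0, 0, 0, 0, 0, 0, 0, 0],
)

```text
time_s: 26.87
ee_pos: [505.9, 314.7, 30.5]
ee_rot: [180.0, -0.0, 11.9]
force: [-0.4, 0.1, -1.7]
gripper_width: 35.5
```

The supported weight is dropping, so contact is starting. I release and lift.

Call:
arm_command(
  series=[0, 0, -0.0008, 0, 0, 0, 0, 0, 0, 0, 0, 0],
)

```text
time_s: 27.03
ee_pos: [505.9, 314.7, 30.4]
ee_rot: [-180.0, -0.0, 11.9]
force: [-0.5, 1.1, 1.7]
gripper_width: 35.8
```

Call:
arm_command(
  series=[0, 0, 0, 0, 0, 0, 0, 0, 0, 0, 0, 0, 0, 0, 0, 0, 0, 0, 0, 0, 0, 0, 0, 0, 0, 0, 0, 0, 0, 0, 0, 0, 0, 0, 0, 0, 0, 0, 0, 0, 0, 0, 0, 0, 0, 0, 0, 0],
  hand=0.66,
)

```text
time_s: 27.7
ee_pos: [505.8, 314.6, 30.0]
ee_rot: [180.0, 0.0, 11.9]
force: [-0.1, -0.3, -0.8]
gripper_width: 60.0
```

Call:
arm_command(
  series=[0, 0, 0.02, 0, 0, 0, 0, 0, 0.04, 0, 0, 0, 0, 0, 0.08, 0, 0, 0, 0, 0, 0.1, 0, 0, 0, 0, 0, 0.1, 0, 0, 0, -0.08, 0, 0.03, 0, 0, 0, -0.08, -0.05, 0, 0, 0, 0, 0, -0.08, 0, 0, 0, 0, 0, 0, 0, 0, 0, 0, 0, 0, 0, 0, 0, 0, 0, 0, 0, 0, 0, 0],
)

```text
time_s: 28.62
ee_pos: [442.4, 263.0, 178.6]
ee_rot: [-180.0, -0.1, 11.8]
force: [0.8, 0.8, -0.3]
gripper_width: 60.4
```

Run:
```python
from h import *
d=grab('wrist','pics/w16.png'); s=d['st']; print(s['ee_pos'],s['gripper_width'],s['time_s'])
d=grab('scene','pics/s16.png');d2=grab('side','pics/sd16.png')
crop(d,150,90,420,290,3,'pics/c20.png')
crop(d2,200,130,440,300,3,'pics/c21.png')
```

```text
[442.37144197 263.01535173 178.63100164] 60.39556928248285 28.6167
```

View pics/w16.png

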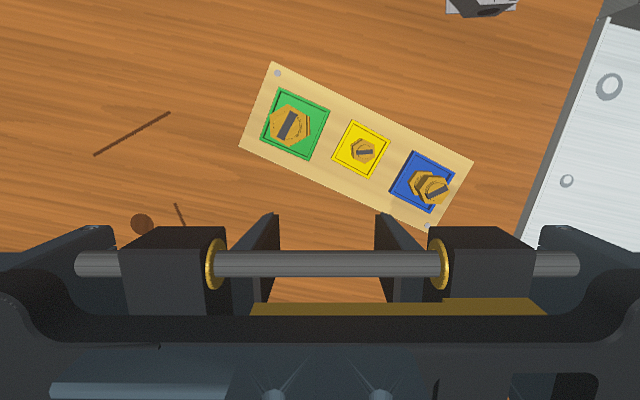

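View pics/c20.png

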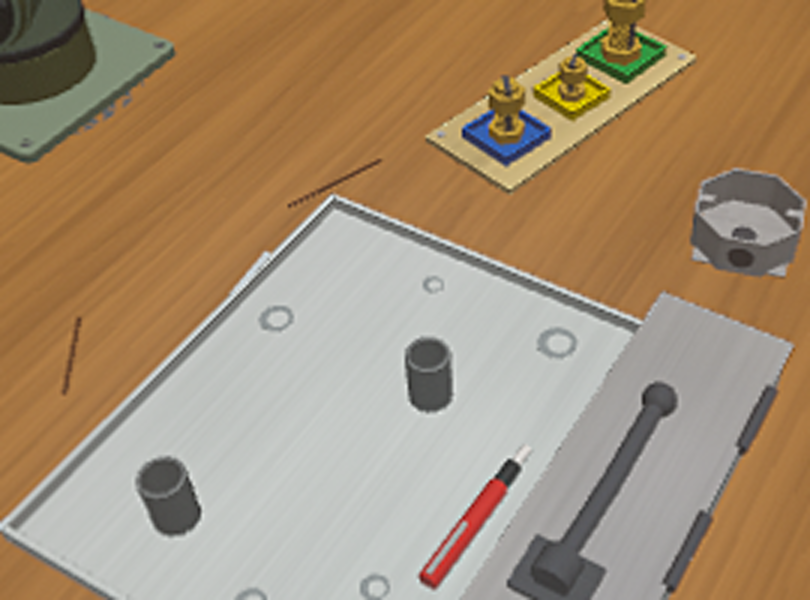

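View pics/c21.png

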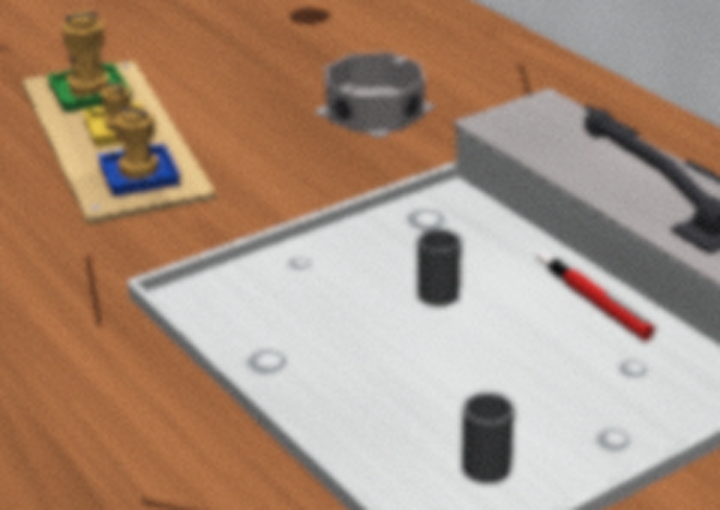

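All three bolts stand upright and released, and the couplings, pen and box look unmoved. I do a quick numeric check, then hand in.

Run:
```python
from h import *
d=load('pics/w16.pkl')
for n,uv,z,c in (('long',(289,124),79,(503.8,314.6)),('short',(362,150),47,(491.4,230.8)),('med',(434,188),63,(467.8,146.2))):
    p=onz(d,uv,z)[:2]; print(n,p.round(1),np.linalg.norm(p-c).round(1))
a=load('pics/scene0.pkl');b=load('pics/scene3.pkl');e=load('pics/s16.pkl')
m=cv2.absdiff(a['frame'],e['frame']).max(2)
for n,(x,y,r) in dict(cA=(293,214,12),cB=(206,255,14),pen=(307,264,20),box=(399,165,22)).items(): print(n,(m[y-r:y+r,x-r:x+r]>40).mean().round(4))
print(env.job_done())
```

```text
long [504.8 313.5] 1.5
short [493.1 232.2] 2.2
med [469.9 146.7] 2.2
cA 0.0
cB 0.0
pen 0.0
box 0.0
the job is handed in; nothing more can be done
None
```

I placed the three bolts one at a time, short in yellow, then medium in blue, then long in green. Each was lowered to the floor of its cup before I let go. I handed the job in at about 29 s; it reports no verdict.

**Last checks:**
- **Placing:** all three bolts stand upright and released. By the final wrist picture they are 2.2 mm (short), 2.2 mm (medium) and 1.5 mm (long) from their holders' centres, against the 16 mm allowed.
- **Bystanders:** the couplings, pen and box show no change between the first and last scene pictures.
- **Arm:** it ended clear of everything, with the jaws open.

**What disagreed or failed:**
- **Fingertip position:** the text puts the fingertips 11 mm ahead of the TCP. The pictures showed them about 21 mm behind it, so my first grip on the short bolt closed in the air above it. The bolt was not moved. I regripped lower and used the measured offset from then on.
- **Clipped row:** one retreat row went past the speed limit and left the commanded x about 2 mm off. I used the measured pose from there.
- **Holder positions:** first readings from the scene and side cameras were 5–9 mm low in y, which I put down to cup side walls in the masks. I used the wrist camera fits instead; their rim sizes matched the given ones to about 1 mm.

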